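# Back the vial carousel up one notch

## Robot

A 7-joint arm with a two-finger parallel gripper is mounted at the origin on a cart in front of the work surface, level with it; the furniture and walls round the work are solid. World frame = base frame: x ahead of the robot, y to its left, z up, the work surface at z = 0. Lengths are in mm, angles in rad, forces in N, time in s.
With the tool pointing down it reaches from about 400 to 875 mm from the base axis. Payload 4.4 kg.
Tool frame: the origin (TCP) lies between the finger pads; the fingertips stand 11 mm ahead of it and the grasp point (between the pads) lies 8 mm behind it; y points along the fingers, x is the direction in which the jaws open and shut, and the axes are right-handed (so a half turn about y gives the same grasp; the last joint's range is limited). The gripper opens to 85 mm and grips with 20 to 120 N. Pads are 22 mm wide; open, the fingers measure 114 mm over their backs; the gripper's body (76 mm by 85 mm) begins 54 mm behind the grasp point. The pads swing forward as they close: fully open they stand 13 mm farther back than shut.
Start: joints at [-1.302, 0.628, 0.038, 1.517, -0.027, 0.996, -0.02], TCP at [213.554, 613.932, 242.313] pointing down, gripper open.
Joint ranges: [-3.06, 3.06], [-0.37, 2.12], [-1.25, 1.32], [0.18, 2.47], [-1.1, 4.24], [0.23, 1.98], [-2.94, 2.94]. Speed limits (rad/s): [2.57, 2.57, 3.14, 3.14, 3.14, 3.14, 3.14].

## Interface

Orientations are given as [roll, pitch, yaw] about the fixed x, y, z axes, in that order (R = Rz(yaw) Ry(pitch) Rx(roll)).
In Python, from cell import * gives the robot as it stands.
- The arm moves only by the shell command python3 -m jog 'ROWS'. ROWS is JSON, a list of rows, each an object of numbers: "x", "y", "z": the shift along the tool's x, y, z in mm; "ax", "ay", "az": the turn, a rotation vector about the tool's x, y, z in rad; "grip": the finger opening in mm, from 0 to 85.4. In form: [{"x": .., "y": .., "z": .., "ax": .., "ay": .., "az": .., "grip": ..}, ...]. A call has 1 to 5 rows; each row is the pose to reach, as a shift and turn from the pose commanded when the call began, along the tool's axes at that moment; what a row does not reach only later rows make up. A row lasts 1/10 s, in which the tool goes at most 50 mm and 8.59 degrees, less where a joint would pass 70% of its speed; a pose out of reach is approached as far as the arm can. A call with a gripper value outside its range is refused whole. The fingers move at their own pace and stop on an object; the grip force is fixed at half the most. Time passes only in rows, so rows that repeat a pose let the fingers close. It gives the time, the measured TCP pose, the force and the opening at its end, in the units of the state.
- read_state(): the state, without advancing time (a new reading comes with each control period).
- get_image(name): name is "side" or "top" or "wrist"; returns a dict with "color" (384x512x3 uint8, red, green, blue), "vfov" (degrees; the focal length in pixels is half the picture's height over the tangent of half this angle, whatever the lens; pixels are square), "cx", "cy" (the principal point, pixels), "camera_from_world" (4x4, takes a point from world to camera coordinates). Camera axes: x right, y down, z forward; pixel columns grow to the right and rows downward; lengths in mm; the calibration is good to about 2 mm. A picture is of the moment at which its call begins. There is no depth.
- finish_job(): hands the job in, once; it reports no verdict.
The state is a dict: "clock": time; "qpos": joint angles; "qd": joint speeds; "tau": joint torques, N m; "eef_pos": TCP position; "tool_rot": TCP orientation; "force": force on the tool from outside, world axes, zero at the start; "torque": the same for the moment, N m; "width": finger opening in mm.
Only numpy, scipy, OpenCV 4.12 (cv2) and the standard library are available. Lean on these libraries where they do the work, as an engineer would, in place of code of your own. Each camera call takes 0.05 s, during which the arm holds its last target.

## Task

The vial carousel has been indexed one place too far past its label reader, and its ratchet will not let it go back. With a fingertip, push the red finger bar over so that the ratchet pawl lifts off the toothed wheel and stays tipped back; push the wheel backward (clockwise seen from above) by exactly one notch, by an arm of its black handle; then tip the pawl down again so that its nose drops fully into the notch and locks the wheel. It is all fingertip work and nothing is picked up: the vials stay standing in their sockets and the things on the bench beside the carousel stay where they are.

Things in the scene. Friction and masses are not known exactly. Their poses are not given: they have to be found in the camera images.
- carousel: white foot of the carousel, fixed; origin on the wheel's upright axis at bench height, z up. In its frame (mm): wheel of radius 94, disc top at z 32, ten sockets on radius 60; ten saw teeth 9 high, 36 degrees apart, on the rim from radius 80 to 94. Pawl at the +y side, nose down on the rim at x 0, y 88, pivot farther towards +x; a bracket 59 high stands outside it at x 46 to 84, y 97 to 111.
- pawl (a joint): angle of the ratchet pawl: 0 with its nose fully down in a notch, 1.40 tipped right back against its stop. Gravity holds it at either end: it topples over at about 0.8 and takes under 2 N at the bar. With the pawl down the wheel turns only forward.
- pawl_pivot (a point): the pawl's pivot, on the foot, 44 mm above the bench; its axis is the y axis of carousel. Pushing the red bar over it towards the carousel's +x lifts the pawl, pushing the bar back towards -x drops it.
- pawl_bar (a point): middle of the pawl's red finger bar: 15 mm thick, 32 mm long, parallel to the pivot's axis, on a 10 mm thick lever 55 mm from that axis at its inner end; the middle lies 12 mm farther out (+y) than pawl_pivot. Pawl down: 35 mm towards -x of the pivot (carousel frame), 86 mm above the bench. Tipped back: as far on the +x side, same height; half way 99 mm above the bench.
- wheel (a joint): turn of the wheel from its start, rad: grows as it goes backward (clockwise from above); one notch is 0.628. The nose fits a notch over about 14 degrees, with the start near the middle of that, so the target allows 4 degrees either way; on a tooth the nose stays up till the wheel is nudged. The wheel stays where it is left (2 to 3 N at an arm's end move it).
- hub (a point): on the wheel's axis at the height of the handle's arms, 98 mm above the bench
- arm1 (a point): on the first arm of the black three-arm handle of the wheel: level round arms 12 mm thick, 98 mm above the bench, 120 degrees apart; this point is on the arm's centre line 46 mm from the axis, 6 mm short of its rounded end. The arms are above the vial caps (84 mm above the bench) and end inside the ring of vials.
- arm2 (a point): the same point of the second arm
- arm3 (a point): the same point of the third arm
- reader_spot (a point): fixed point 32 mm above the bench: where the middle of a vial's underside stands when its socket faces the dark window of the label reader, a white column 44 mm wide and 93 mm high that stands outside the wheel at 234 degrees (from the carousel's +x towards +y)
- vial1: brown glass vial with white cap, 27 mm across, 52 mm tall, standing loose in a socket of the wheel; origin at the centre of its underside. It rides round with the wheel.
- vial2: brown glass vial with white cap, 27 mm across, 52 mm tall, standing loose in a socket of the wheel; origin at the centre of its underside. It rides round with the wheel.
- vial3: brown glass vial with white cap, 27 mm across, 52 mm tall, standing loose in a socket of the wheel; origin at the centre of its underside. This is the one that went past the reader: it must end in front of it.
- vial4: brown glass vial with white cap, 27 mm across, 52 mm tall, standing loose in a socket of the wheel; origin at the centre of its underside. It rides round with the wheel.
- timer: white mechanical bench timer with a black knob, 64 mm across, 49 mm tall, loose on the bench; origin at the centre of its underside; leave it alone
- coverslips: small grey and white carton, 50x62x22 mm, loose on the bench; origin at the centre of its underside; leave it alone
- objective: white screw-top can with black lid, 38 mm across, 54 mm tall, loose on the bench; origin at the centre of its underside; leave it alone
- filters: small blue carton, 42x50x20 mm, loose on the bench; origin at the centre of its underside; leave it alone

How it is judged (in metres and radians):
On the way, in this order (a step that is already met when the one before it is completed fails the run):
1. the pawl is off the wheel and tipped back (over 1.2 rad) (value of joint pawl above 1.2 rad), for 0.3 s.
2. with the pawl still tipped back, the wheel has been pushed back one notch (0.45 to 0.80 rad) (value of joint pawl above 1.2 rad and value of joint wheel between 0.45 and 0.8 rad), for 0.3 s.
At the end, for the whole second after the job is handed in: the pawl is fully down (under 0.05 rad) and the wheel stands still one notch back (0.45 to 0.80 rad from the start), the vial that was passed over stands within 15 mm of its spot before the reader, all vials stand in their sockets and the bench things are within 20 mm of where they were (value of joint pawl below 0.05 rad and value of joint wheel between 0.45 and 0.8 rad and velocity of joint wheel between -0.05 and 0.05 rad/s and horizontal distance between vial3 and reader_spot below 0.015 m and angle between each of vial1, vial2, vial3, vial4's own z axis and vertical below 0.2 rad and height (world z) of each of vial1, vial2, vial3, vial4 below 0.042 m and distance of each of timer, coverslips, objective, filters from where it was at the start of the episode below 0.02 m); the robot touches nothing.
It fails at once if the wheel is turned back by more than a notch and a half (value of joint wheel above 0.98 rad).
It fails at once if the wheel is turned forward (by more than 0.25 rad) (value of joint wheel below -0.25 rad).
It fails at once if a vial is lifted or tipped out of its socket (height (world z) of any of vial1, vial2, vial3, vial4 above 0.045 m or angle between any of vial1, vial2, vial3, vial4's own z axis and vertical above 0.4 rad).
It fails at once if a thing on the bench beside the carousel is moved by over 20 mm, or lifted (distance of any of timer, coverslips, objective, filters from where it was at the start of the episode above 0.02 m).
It also fails if it takes over 72 s, if anything falls off the work surface, if the arm or the gripper's body presses on something with over 40 N, if the wrist force passes 120 N, or if a joint passes its speed limit or range.

## Working session

There is one attempt and no reset: what is moved stays moved. The work goes in short steps, Python scripts to look and compute and a shell command to move; the robot and the scene stay as the last step left them, time stands still between calls to the robot, and variables do not carry over. Pictures are saved under pics/ and viewed, and the job is handed in when it is done.

```bash
ls; mkdir -p pics; python3 - <<'E'
from cell import *
import cv2,numpy as np
s=read_state(); print(s)
for n in ["side","top","wrist"]:
    d=get_image(n); cv2.imwrite(f"pics/{n}0.png",d["color"][:,:,::-1]); print(n,d["vfov"],d["cx"],d["cy"],np.round(d["camera_from_world"],4).tolist())
E
```

```text
pics
{'clock': 0.0, 'qpos': array([-1.30181846,  0.6293526 ,  0.03844768,  1.51842856, -0.02701328,
        0.99627327, -0.02001495]), 'qd': array([-0.00038287,  0.00105426, -0.00036465,  0.00019477, -0.00062   ,
       -0.00091713,  0.000311  ]), 'tau': array([ 9.69634166e-04, -5.63410771e+01,  1.22617912e+00, -1.93439448e+01,
        1.09073496e-02,  1.04181049e-02,  2.26327688e-05]), 'eef_pos': array([213.33007926, 613.32869221, 241.36560467]), 'tool_rot': array([-1.57081577,  0.00194355,  1.23599027]), 'force': array([ 0.50269092, -0.40630061,  0.40466236]), 'torque': array([-0.00997359,  0.00827329,  0.03468921]), 'width': 85.19806663300943}
side 46.627594244831585 255.96316393522613 188.24413658106465 [[-0.9859, -0.1666, -0.0122, 420.6472], [-0.0804, 0.5373, -0.8396, 187.6079], [0.1464, -0.8268, -0.5431, 1257.308], [0.0, 0.0, 0.0, 1.0]]
top 51.52985324644552 251.2285962536517 182.85058448035323 [[-0.0146, -0.9996, 0.0249, -112.8318], [-0.9941, 0.0118, -0.1082, 473.9682], [0.1078, -0.0264, -0.9938, 1136.8674], [0.0, 0.0, 0.0, 1.0]]
wrist 70.82034376078164 257.05330324999693 193.42453584125647 [[0.3278, 0.9447, -0.0021, -648.8517], [0.9089, -0.3148, 0.2735, -34.9822], [0.2577, -0.0915, -0.9619, 379.6987], [0.0, 0.0, 0.0, 1.0]]
```

View pics/side0.png

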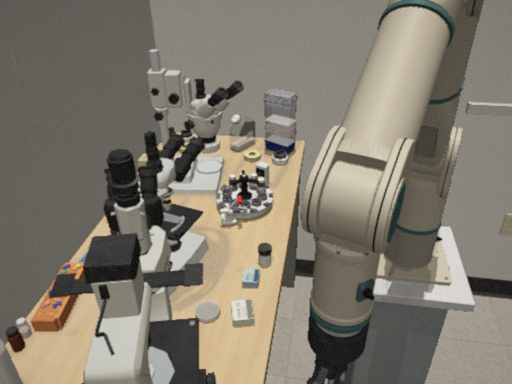

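View pics/top0.png

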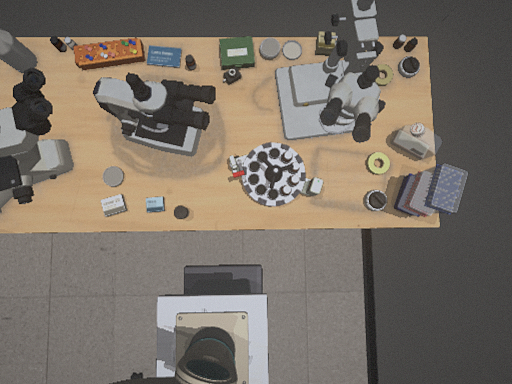

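View pics/wrist0.png

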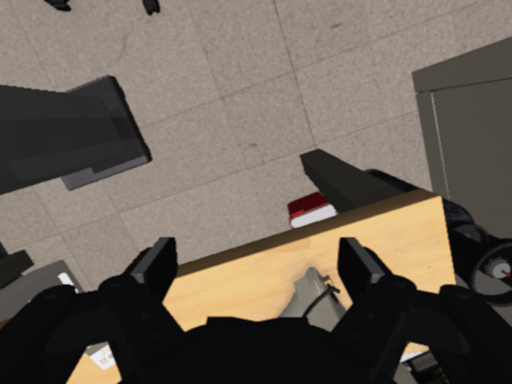

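```bash
cat > h.py <<'E'
import cv2,numpy as np
from cell import *
def cam(d):
    f=192/np.tan(np.radians(d["vfov"])/2); return f,d["cx"],d["cy"],np.array(d["camera_from_world"])
def ray(d,u,v):
    f,cx,cy,T=cam(d); R=T[:3,:3]; o=-R.T@T[:3,3]
    return o,R.T@np.array([(u-cx)/f,(v-cy)/f,1])
def onz(d,u,v,z):
    o,r=ray(d,u,v); return o+r*(z-o[2])/r[2]
def proj(d,p):
    f,cx,cy,T=cam(d); c=T[:3,:3]@np.asarray(p,float)+T[:3,3]; return cx+f*c[0]/c[2],cy+f*c[1]/c[2]
def crop(d,u0,u1,v0,v1,k,name,pts=[]):
    im=d["color"][v0:v1,u0:u1,::-1]; im=cv2.resize(im,None,fx=k,fy=k,interpolation=cv2.INTER_CUBIC)
    for p in pts:
        u,v=proj(d,p); cv2.circle(im,(int((u-u0+.5)*k),int((v-v0+.5)*k)),2,(0,255,0),-1)
    cv2.imwrite("pics/"+name,im)
E
python3 - <<'E'
from h import *
d=get_image("top"); crop(d,222,332,130,215,7,"topc.png")
print(onz(d,273,173,32), onz(d,237,175,86), onz(d,313,186,93))
d=get_image("side"); crop(d,205,285,150,235,7,"sidec.png")
E
```

```text
[ 500.12897141 -183.11824555   32.        ] [488.46878891 -78.29564608  86.        ] [ 454.4764446 -288.2550988   93.       ]
```

View pics/topc.png

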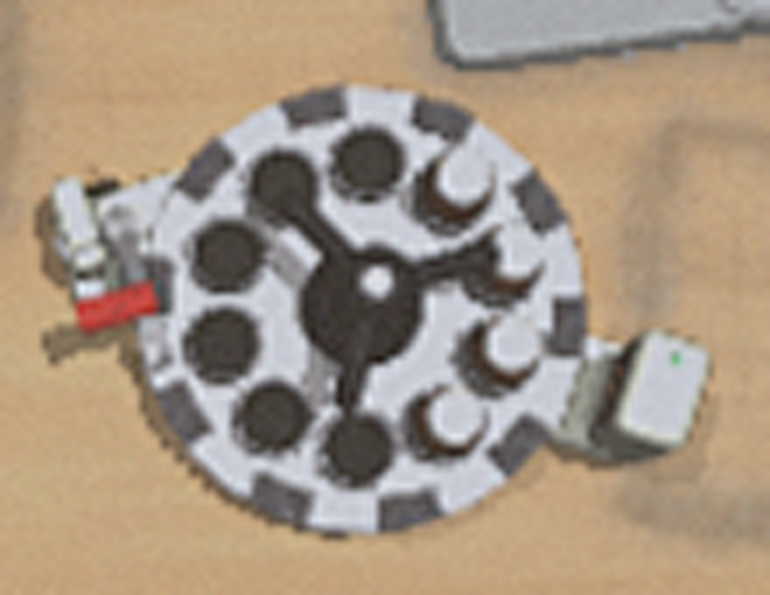

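View pics/sidec.png

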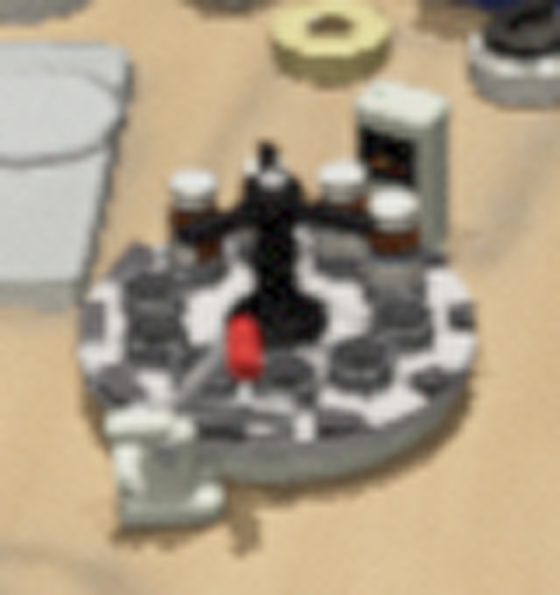

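```bash
python3 - <<'E'
from h import *
from scipy.optimize import least_squares
t=get_image("top"); s=get_image("side")
P=np.array([onz(t,222+x/7-.5+.07,130+y/7-.5+.07,32)[:2] for x,y in [(283,185),(368,163),(228,255),(220,345),(272,415),(357,450)]])
def f(q,r=60): 
    a=np.arctan2(P[:,1]-q[1],P[:,0]-q[0]); k=np.round((a-q[2])/np.radians(36)); b=q[2]+k*np.radians(36)
    return np.r_[P[:,0]-q[0]-r*np.cos(b),P[:,1]-q[1]-r*np.sin(b)]
for ph in np.radians([0,10,20,30]):
    r=least_squares(f,[500,-185,ph]); print(r.x[:2],np.degrees(r.x[2]),r.cost,np.round(r.fun,1))
# red bar
def red(d,box):
    u0,u1,v0,v1=box; c=d["color"].astype(int); m=((c[...,0]>130)&(c[...,1]<80)&(c[...,2]<90)).astype(np.uint8)
    z=np.zeros_like(m); z[v0:v1,u0:u1]=m[v0:v1,u0:u1]
    v,u=np.nonzero(z); R=cv2.minAreaRect(np.c_[u,v].astype(np.float32)); return R,(u.mean(),v.mean()),len(u)
rt=red(t,(222,270,130,215)); rs=red(s,(205,285,150,235)); print(rt,rs)
o1,d1=ray(t,*rt[1]);o2,d2=ray(s,*rs[1])
A=np.c_[d1,-d2]; k=np.linalg.lstsq(A,o2-o1,rcond=None)[0]; print(o1+d1*k[0],o2+d2*k[1])
# disc outline
c=t["color"]; hsv=cv2.cvtColor(c,cv2.COLOR_RGB2HSV)
# arms & hub, crop px
for n,(x,y) in dict(a1=(305,205),a2=(480,250),a3=(350,395),reader=(660,388),br=(75,215)).items():
    z=dict(reader=93,br=59).get(n,98); print(n,onz(t,222+x/7-.43,130+y/7-.43,z))
E
```

```text
[ 499.54057396 -183.74548055] -3.546434512494303 2.499909355460985 [ 0.7  0.4 -0.2 -1.   0.7 -0.7 -0.2 -0.3 -0.3  1.3  0.  -0.6]
[ 499.54057394 -183.74548055] -3.5464345391726018 2.4999093554609835 [ 0.7  0.4 -0.2 -1.   0.7 -0.7 -0.2 -0.3 -0.3  1.3  0.  -0.6]
[ 499.54057416 -183.74548057] 32.45356586622761 2.4999093554613756 [ 0.7  0.4 -0.2 -1.   0.7 -0.7 -0.2 -0.3 -0.3  1.3  0.  -0.6]
[ 499.54057394 -183.74548055] 32.45356545179058 2.499909355460989 [ 0.7  0.4 -0.2 -1.   0.7 -0.7 -0.2 -0.3 -0.3  1.3  0.  -0.6]
(((238.45001220703125, 173.35000610351562), (4.110960960388184, 10.751744270324707), 71.56504821777344), (np.float64(238.38636363636363), np.float64(173.38636363636363)), 44) (((240.0, 198.5), (4.0, 7.0), 0.0), (np.float64(239.51724137931035), np.float64(199.0)), 29)
[493.05761559 -82.1943374   85.19239731] [490.14129279 -82.57547872  84.80228907]
a1 [ 531.0700229  -156.72080806   98.        ]
a2 [ 512.3429953  -225.64267863   98.        ]
a3 [ 455.37169555 -173.01647429   98.        ]
reader [ 457.16652759 -296.28364429   93.        ]
br [534.52460717 -65.02550903  59.        ]
```

```bash
python3 -m jog '[{"x":-60,"z":-60,"ay":0.1,"grip":0},{"x":-120,"z":-120,"ay":0.2,"grip":0},{"x":-170,"z":-170,"ay":0.3,"grip":0},{"x":-220,"z":-220,"ay":0.4,"grip":0},{"x":-245,"z":-250,"ay":0.5,"grip":0}]'
```

```text
$[0]: bad value
```

```bash
python3 -m jog '[{"x":-35,"y":0,"z":-35,"ax":0,"ay":0.1,"az":0,"grip":0},{"x":-70,"y":0,"z":-70,"ax":0,"ay":0.2,"az":0,"grip":0},{"x":-105,"y":0,"z":-105,"ax":0,"ay":0.3,"az":0,"grip":0},{"x":-140,"y":0,"z":-140,"ax":0,"ay":0.4,"az":0,"grip":0},{"x":-170,"y":0,"z":-175,"ax":0,"ay":0.5,"az":0,"grip":0}]'
```

```text
clock: 0.85
eef_pos: [323.4, 393.6, 242.5]
tool_rot: [-1.571, 0.0, 0.732]
force: [1.2, 0.6, 0.0]
width: 12.3
```

```bash
python3 -m jog '[{"x":-20,"y":0,"z":-45,"ax":0,"ay":0.1,"az":0,"grip":0},{"x":-40,"y":0,"z":-90,"ax":0,"ay":0.2,"az":0,"grip":0},{"x":-60,"y":0,"z":-135,"ax":0,"ay":0.3,"az":0,"grip":0},{"x":-80,"y":0,"z":-180,"ax":0,"ay":0.4,"az":0,"grip":0},{"x":-100,"y":0,"z":-222,"ax":0,"ay":0.483,"az":0,"grip":0}]'; python3 - <<'E'
from h import *
s=read_state(); p=s["eef_pos"]; print(p,s["tool_rot"])
C=np.array([499.5,-183.7]); a=np.radians(14.45); R=np.array([[np.cos(a),np.sin(a)],[-np.sin(a),np.cos(a)]])
print("carousel xy",R@(p[:2]-C))
w=get_image("wrist"); cv2.imwrite("pics/w1.png",w["color"][:,:,::-1])
E
```

```text
clock: 1.35
eef_pos: [398.5, 162.2, 242.7]
tool_rot: [-1.571, -0.001, 0.249]
force: [1.0, 0.7, -0.3]
width: 0.1
[398.4933859  162.22215566 242.68230567] [-1.57055020e+00 -1.21165532e-03  2.49014317e-01]
carousel xy [-11.49164841 360.183864  ]
```

View pics/w1.png

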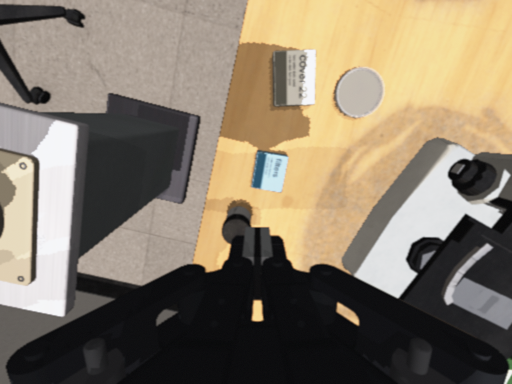

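```bash
python3 -m jog '[{"x":-5,"y":0,"z":-45,"ax":0,"ay":0,"az":0,"grip":0},{"x":-10,"y":0,"z":-90,"ax":0,"ay":0,"az":0,"grip":0},{"x":-15,"y":0,"z":-135,"ax":0,"ay":0,"az":0,"grip":0},{"x":-20,"y":0,"z":-175,"ax":0,"ay":0,"az":0,"grip":0},{"x":-20,"y":0,"z":-195,"ax":0,"ay":0,"az":0,"grip":0}]'; cat >> h.py <<'E'
C=np.array([499.5,-183.7]); a_=np.radians(14.45); Rc=np.array([[np.cos(a_),np.sin(a_)],[-np.sin(a_),np.cos(a_)]])
def c2w(x,y,z): return np.r_[Rc.T@[x,y]+C,z]
def w2c(p): return np.r_[Rc@(np.asarray(p)[:2]-C),p[2]]
E
python3 - <<'E'
from h import *
s=read_state(); p=s["eef_pos"]; print(w2c(p))
w=get_image("wrist"); f,cx,cy,T=cam(w); print("cam",w2c(-T[:3,:3].T@T[:3,3]),"tip px",proj(w,p-[0,0,11]))
crop(w,0,512,0,384,1.5,"w2.png",[c2w(0,0,98),c2w(17.5,100,86),c2w(52.5,88,44),p-[0,0,11]]+[c2w(60*np.cos(np.radians(18+36*k)),60*np.sin(np.radians(18+36*k)),32) for k in range(10)])
E
```

```text
clock: 1.9
eef_pos: [427.4, -33.1, 242.7]
tool_rot: [-1.572, -0.001, 0.249]
force: [0.5, 0.7, -0.1]
width: -0.2
[-32.2494173  163.82211543 242.70069485]
cam [-33.33622752 233.90116721 374.58050256] tip px (np.float64(259.0961746966136), np.float64(241.88338963918852))
```

View pics/w2.png

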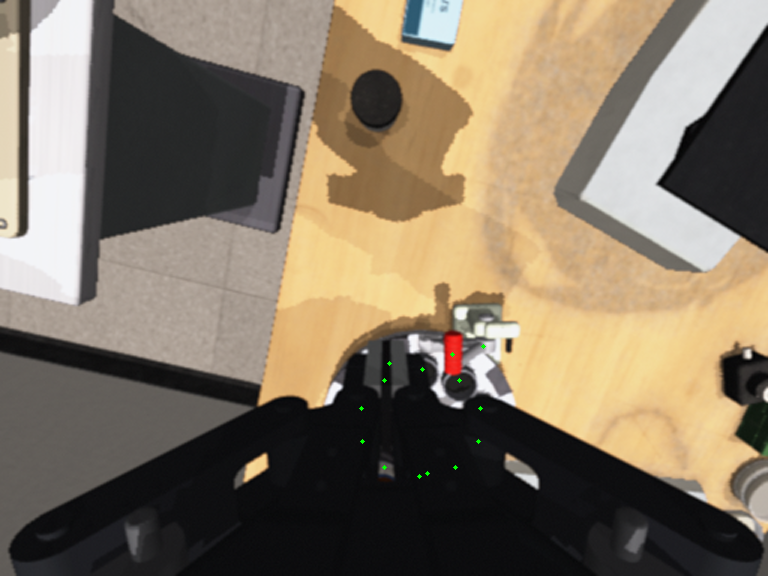

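```bash
python3 - <<'E'
from h import *
w=get_image("wrist"); p=read_state()["eef_pos"]
im=w.copy(); im["color"]=np.clip(w["color"].astype(float)**0.6*255**0.4*1.2,0,255).astype(np.uint8)
e=lambda x,z,y: p+np.r_[Rc.T@[x,y],z]
crop(im,200,320,205,295,6,"w3.png",[e(x,-11,11) for x in(-15,-10,-5,0,5,10,15)])
E
```

```text
(no output)
```

View pics/w3.png

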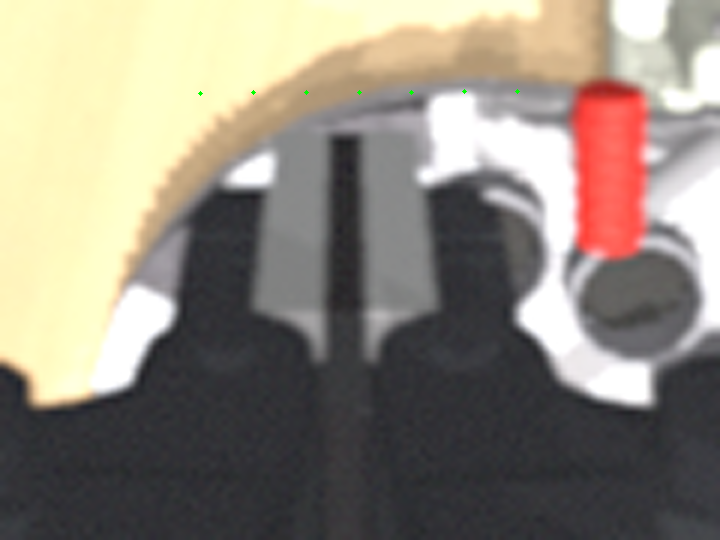

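```bash
python3 -m jog '[{"x":6,"y":0,"z":-30,"ax":0,"ay":0,"az":0,"grip":0},{"x":12,"y":15,"z":-60,"ax":0,"ay":0,"az":0,"grip":0},{"x":12,"y":60,"z":-60,"ax":0,"ay":0,"az":0,"grip":0},{"x":12,"y":105,"z":-60,"ax":0,"ay":0,"az":0,"grip":0},{"x":12,"y":130,"z":-60,"ax":0,"ay":0,"az":0,"grip":0}]';  python3 -m jog '[{"x":0,"y":10,"z":0,"ax":0,"ay":0,"az":0,"grip":0},{"x":0,"y":20,"z":0,"ax":0,"ay":0,"az":0,"grip":0},{"x":0,"y":20,"z":0,"ax":0,"ay":0,"az":0,"grip":0}]'
python3 - <<'E'
from h import *
s=read_state(); p=s["eef_pos"]; print(w2c(p),s["force"])
t=get_image("top");w=get_image("wrist");s=get_image("side")
crop(t,222,332,130,215,4,"t4.png"); crop(s,205,285,150,235,5,"s4.png");crop(w,150,400,150,384,3,"w4.png")
E
```

```text
clock: 2.5
eef_pos: [452.6, -82.8, 109.7]
tool_rot: [-1.568, 0.003, 0.255]
force: [-0.4, -0.1, -0.9]
width: -0.4
clock: 2.8
eef_pos: [454.2, -84.1, 92.1]
tool_rot: [-1.57, 0.0, 0.254]
force: [0.3, -0.0, -0.6]
width: -0.0
[-19.02592314 107.80069099  92.10829829] [ 0.28442    -0.00385538 -0.63593193]
```

View pics/w4.png

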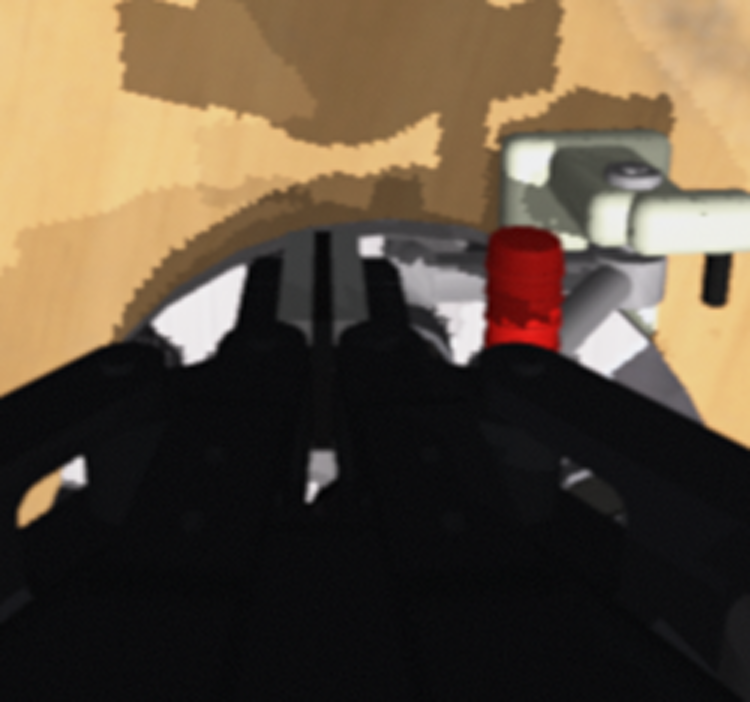

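View pics/s4.png

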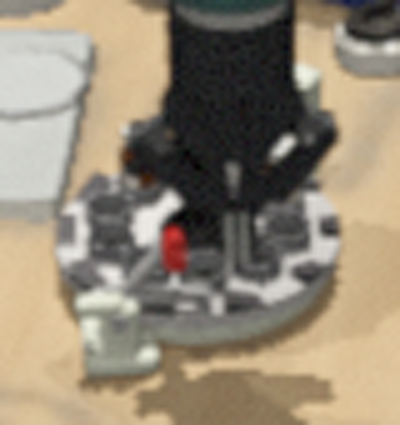

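```bash
python3 -m jog '[{"x":10,"y":0,"z":-3,"ax":0,"ay":0,"az":0,"grip":0},{"x":20,"y":0,"z":-3,"ax":0,"ay":0,"az":0,"grip":0},{"x":28,"y":0,"z":-3,"ax":0,"ay":0,"az":0,"grip":0},{"x":36,"y":0,"z":-3,"ax":0,"ay":0,"az":0,"grip":0},{"x":42,"y":0,"z":-3,"ax":0,"ay":0,"az":0,"grip":0}]'
python3 - <<'E'
from h import *
s=read_state(); p=s["eef_pos"]; print(w2c(p),s["force"])
w=get_image("wrist");s=get_image("side")
crop(s,205,285,150,235,5,"s5.png");crop(w,150,400,150,384,3,"w5.png")
E
```

```text
clock: 3.45
eef_pos: [477.5, -81.9, 93.2]
tool_rot: [-1.562, 0.032, 0.246]
force: [-46.3, -16.4, 57.0]
width: -0.0
[  4.14876651 104.09137832  93.15312121] [-46.28999552 -16.39597017  57.02086497]
```

View pics/w5.png

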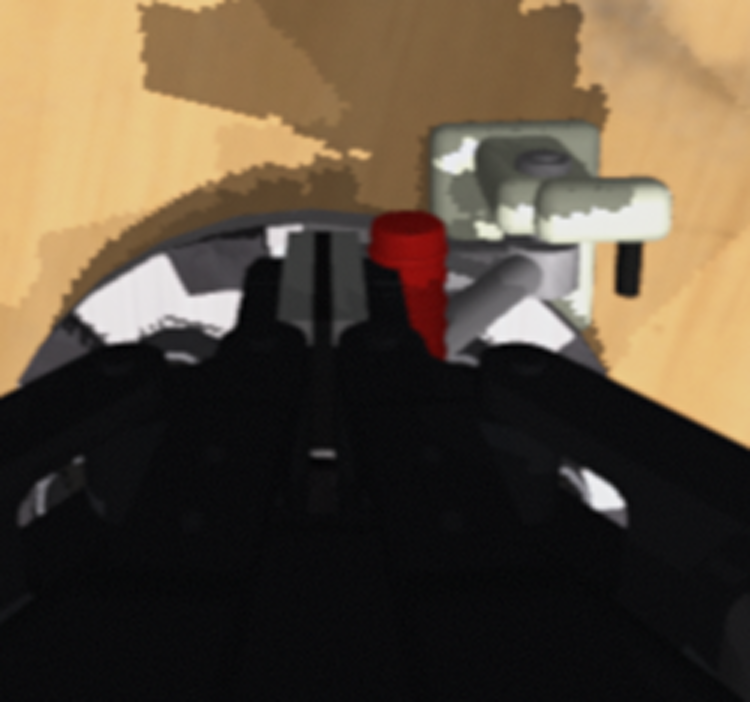

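View pics/s5.png

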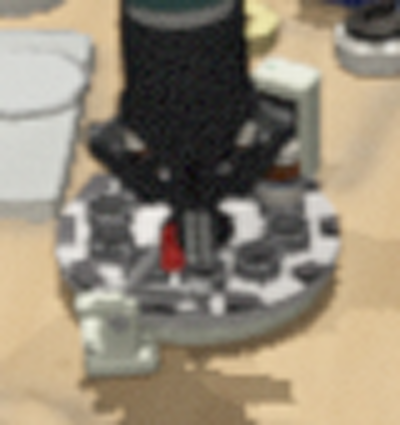

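```bash
python3 -m jog '[{"x":-25,"y":0,"z":0,"ax":0,"ay":0,"az":0,"grip":0},{"x":-50,"y":-10,"z":0,"ax":0,"ay":0,"az":-0.12,"grip":0},{"x":-65,"y":-30,"z":0,"ax":0,"ay":0,"az":-0.26,"grip":0},{"x":-65,"y":-30,"z":0,"ax":0,"ay":0,"az":-0.4,"grip":0},{"x":-65,"y":-30,"z":0,"ax":0,"ay":0,"az":-0.54,"grip":0}]'
python3 - <<'E'
from h import *
s=read_state(); p=s["eef_pos"]; print(w2c(p),s["force"],s["tool_rot"],s["qpos"])
w=get_image("wrist");s=get_image("side")
t=get_image("top");crop(t,222,332,130,215,4,"t6.png");
crop(s,205,285,150,235,5,"s6.png");crop(w,100,512,100,384,1.8,"w6.png")
E
```

```text
clock: 4.05
eef_pos: [446.9, -101.0, 151.6]
tool_rot: [-1.523, -0.301, 0.258]
force: [0.9, 0.4, -0.9]
width: 0.1
[-30.32579327  93.22226999 151.59111117] [ 0.91171249  0.4273513  -0.91644485] [-1.52292768 -0.30052745  0.25805895] [ 0.29674313  0.46903098  0.01669182  2.33076734 -1.08582737  0.23613505
  1.6260245 ]
```

View pics/w6.png

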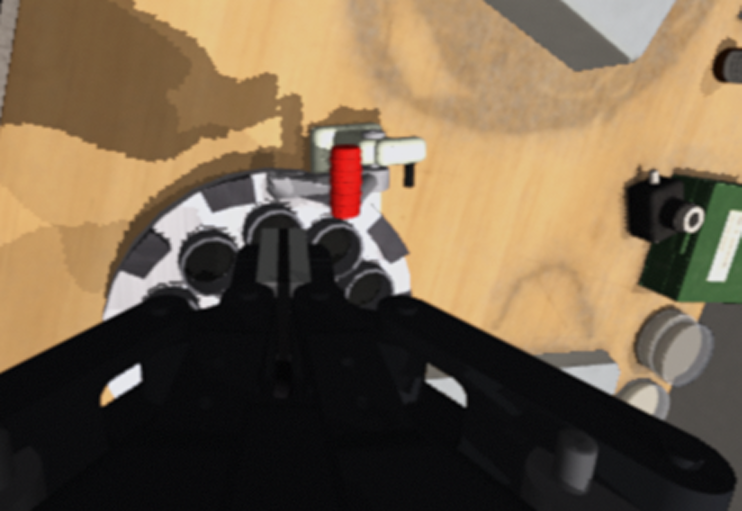

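View pics/s6.png

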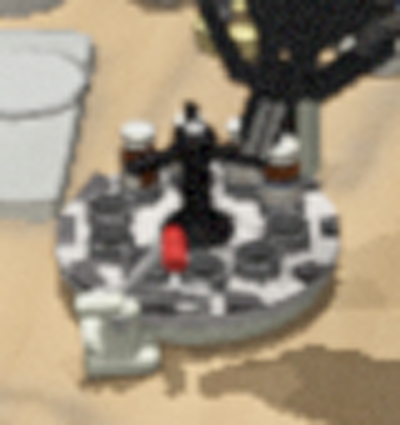

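View pics/t6.png

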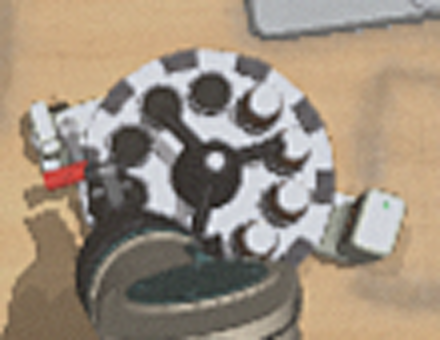

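```bash
python3 -m jog '[{"x":0,"y":-10,"z":0,"ax":0,"ay":0,"az":0.14,"grip":0},{"x":-5,"y":-10,"z":0,"ax":0,"ay":0,"az":0.28,"grip":0},{"x":-5,"y":-10,"z":0,"ax":0,"ay":0,"az":0.42,"grip":0},{"x":-5,"y":-10,"z":0,"ax":0,"ay":0,"az":0.54,"grip":0},{"x":-5,"y":-10,"z":0,"ax":0,"ay":0,"az":0.54,"grip":0}]'
python3 - <<'E'
from h import *
s=read_state(); p=s["eef_pos"]; print(w2c(p),s["force"],s["tool_rot"],s["qpos"])
w=get_image("wrist"); e=lambda x,z,y: p+np.r_[Rc.T@[x,y],z]
for y in(7,11):
  print(y,[round((proj(w,e(0,-11+h,y))[1]-205)*6) for h in (0,5,10,15,20,25,30)])
crop(w,180,340,195,315,5,"w7.png")
E
```

```text
clock: 4.7
eef_pos: [442.3, -102.7, 159.2]
tool_rot: [-1.529, 0.246, 0.286]
force: [-0.7, 0.5, -0.1]
width: -0.0
[-35.16122256  92.69407828 159.24308938] [-0.66808581  0.52676937 -0.09477504] [-1.52903484  0.24570735  0.2862793 ] [-0.30705767  0.69419733  0.67852378  1.94639142 -0.40320571  0.90588115
  0.87366939]
7 [161, 181, 201, 224, 247, 273, 300]
11 [122, 140, 160, 180, 203, 227, 253]
```

View pics/w7.png

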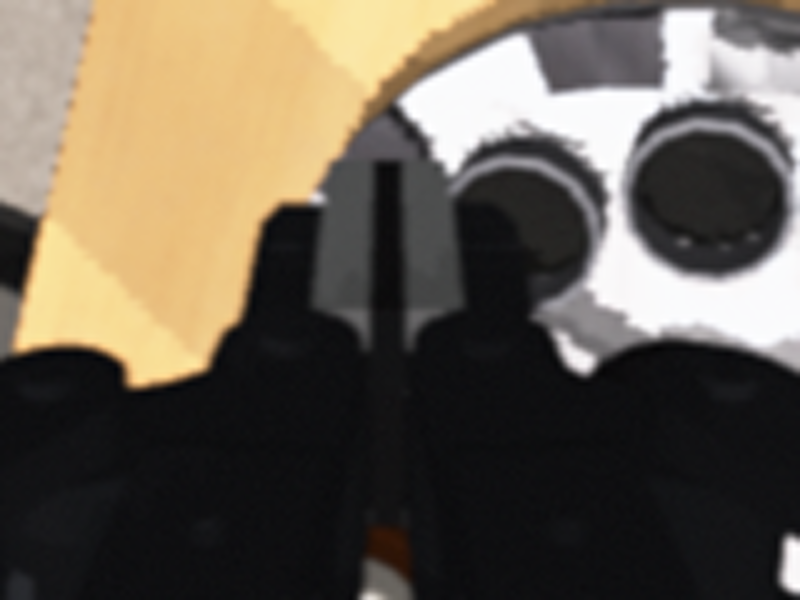

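```bash
cat >> h.py <<'E'
from scipy.spatial.transform import Rotation as Ro
def goto(x,y,z,yaw=0.252):
    s=read_state(); R0=Ro.from_euler('xyz',s["tool_rot"]); R1=Ro.from_euler('xyz',[-np.pi/2,0,yaw])
    d=R0.inv().apply(c2w(x,y,z)-s["eef_pos"]); rv=(R0.inv()*R1).as_rotvec()
    print("cur",np.round(w2c(s["eef_pos"]),1),"rot",np.round(s["tool_rot"],3),"F",np.round(s["force"],1),"shift",np.round(d,1),"turn",np.round(rv,3))
E
python3 -c "
from h import *
goto(-25,105,140)"
```

```text
cur [-34.5  93.1 158.3] rot [-1.528  0.246  0.288] F [ 2.5  0.5 -0.5] shift [14.1 15.8 10.9] turn [-0.038  0.031 -0.247]
```

```bash
python3 -m jog '[{"x":7,"y":8,"z":5,"ax":-0.019,"ay":0.015,"az":-0.123,"grip":0},{"x":14.1,"y":15.8,"z":10.9,"ax":-0.038,"ay":0.031,"az":-0.247,"grip":0},{"x":14.1,"y":15.8,"z":10.9,"ax":-0.038,"ay":0.031,"az":-0.247,"grip":0},{"x":14.1,"y":15.8,"z":10.9,"ax":-0.038,"ay":0.031,"az":-0.247,"grip":0}]'
python3 - <<'E'
from h import *
goto(-12,105,96)
print(read_state()["qpos"])
E
```

```text
clock: 5.15
eef_pos: [445.0, -90.8, 141.6]
tool_rot: [-1.566, -0.004, 0.242]
force: [1.5, 0.1, -0.4]
width: 0.0
cur [-29.6 103.6 141.6] rot [-1.566 -0.004  0.242] F [ 1.5  0.1 -0.4] shift [17.4 45.7  1.3] turn [-0.005 -0.01   0.004]
[-0.23258146  0.58678714  0.55275129  2.15666036 -0.60232919  0.55130179
  1.01330141]
```

```bash
python3 -m jog '[{"x":8,"y":15,"z":1,"ax":-0.005,"ay":-0.01,"az":0.004,"grip":0},{"x":15,"y":35,"z":1,"ax":-0.005,"ay":-0.01,"az":0.004,"grip":0},{"x":17,"y":46,"z":1,"ax":-0.005,"ay":-0.01,"az":0.004,"grip":0},{"x":17,"y":46,"z":1,"ax":-0.005,"ay":-0.01,"az":0.004,"grip":0}]'
python3 - <<'E'
from h import *
goto(2,105,96)
w=get_image("wrist");crop(w,150,400,150,384,3,"w8.png")
E
```

```text
clock: 5.55
eef_pos: [461.7, -85.9, 94.1]
tool_rot: [-1.571, 0.002, 0.252]
force: [-0.8, -0.2, -0.1]
width: -0.1
cur [-12.2 104.1  94.1] rot [-1.571  0.002  0.252] F [-0.8 -0.2 -0.1] shift [14.2 -2.   0.9] turn [ 0.    -0.    -0.002]
```

View pics/w8.png

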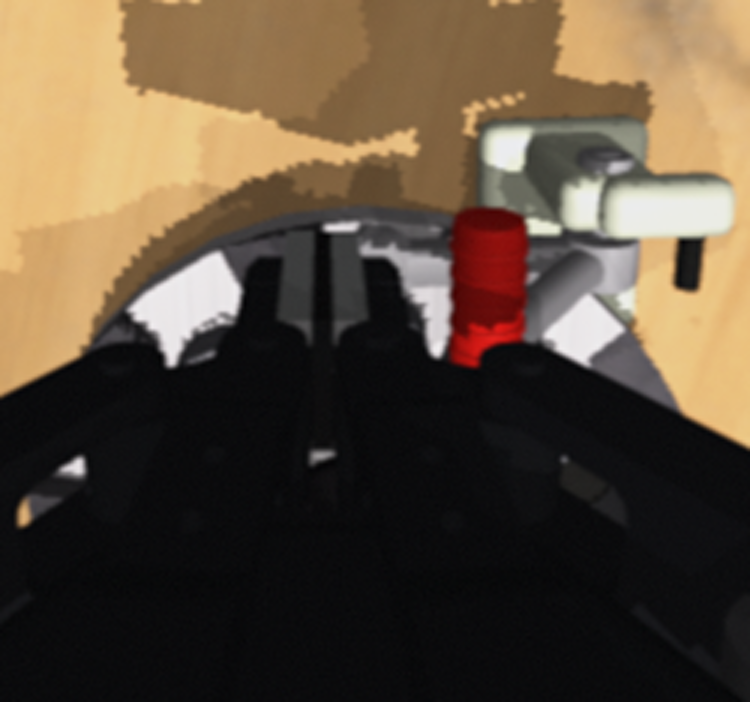

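```bash
python3 -m jog '[{"x":4,"y":-3,"z":1,"ax":0,"ay":0,"az":0,"grip":0},{"x":8,"y":-3,"z":1,"ax":0,"ay":0,"az":0,"grip":0},{"x":12,"y":-3,"z":1,"ax":0,"ay":0,"az":0,"grip":0},{"x":15,"y":-3,"z":1,"ax":0,"ay":0,"az":0,"grip":0},{"x":18,"y":-5,"z":1,"ax":0,"ay":0,"az":0,"grip":0}]'
python3 - <<'E'
from h import *
goto(16,105,105)
E
```

```text
clock: 6.1
eef_pos: [478.5, -80.4, 100.3]
tool_rot: [-1.571, -0.0, 0.251]
force: [0.3, -0.5, 0.5]
width: -0.1
cur [  5.5 105.3 100.3] rot [-1.571 -0.     0.251] F [ 0.3 -0.5  0.5] shift [10.5 -4.7 -0.3] turn [ 0.    -0.001  0.   ]
```

```bash
python3 -m jog '[{"x":5,"y":-2,"z":0,"ax":0,"ay":0,"az":0,"grip":0},{"x":10,"y":-4,"z":0,"ax":0,"ay":0,"az":0,"grip":0},{"x":15,"y":-6,"z":0,"ax":0,"ay":0,"az":0,"grip":0},{"x":18,"y":-7,"z":0,"ax":0,"ay":0,"az":0,"grip":0},{"x":18,"y":-7,"z":0,"ax":0,"ay":0,"az":0,"grip":0}]'
python3 - <<'E'
from h import *
goto(38,105,109)
w=get_image("wrist");crop(w,150,400,150,384,3,"w9.png")
E
```

```text
clock: 6.6
eef_pos: [492.4, -76.6, 108.2]
tool_rot: [-1.568, 0.004, 0.25]
force: [-11.8, -0.5, 20.1]
width: -0.2
cur [ 19.8 105.5 108.2] rot [-1.568  0.004  0.25 ] F [-11.8  -0.5  20.1] shift [18.2 -0.8 -0.4] turn [-0.002 -0.002 -0.004]
```

View pics/w9.png

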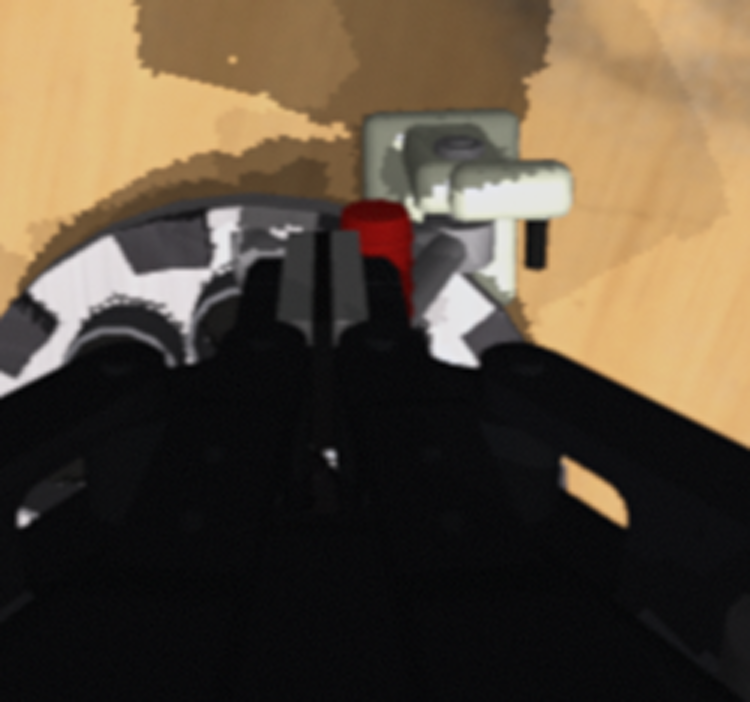

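```bash
python3 -m jog '[{"x":-10,"y":-4,"z":0,"ax":0,"ay":0,"az":0,"grip":0},{"x":-30,"y":-4,"z":0,"ax":0,"ay":0,"az":0,"grip":0},{"x":-33,"y":8,"z":0,"ax":0,"ay":0,"az":0,"grip":0},{"x":-33,"y":12,"z":0,"ax":0,"ay":0,"az":0,"grip":0},{"x":-33,"y":12,"z":0,"ax":0,"ay":0,"az":0,"grip":0}]'
python3 - <<'E'
from h import *
goto(2,105,95)
w=get_image("wrist");crop(w,150,400,150,384,3,"w10.png")
s=get_image("side");crop(s,205,285,150,235,5,"s10.png")
E
```

```text
clock: 7.15
eef_pos: [464.1, -84.2, 94.9]
tool_rot: [-1.571, -0.0, 0.251]
force: [0.2, -0.4, 0.1]
width: -0.0
cur [ -9.5 105.2  94.9] rot [-1.571 -0.     0.251] F [ 0.2 -0.4  0.1] shift [11.5 -0.1 -0.1] turn [ 0.    -0.001  0.   ]
```

View pics/w10.png

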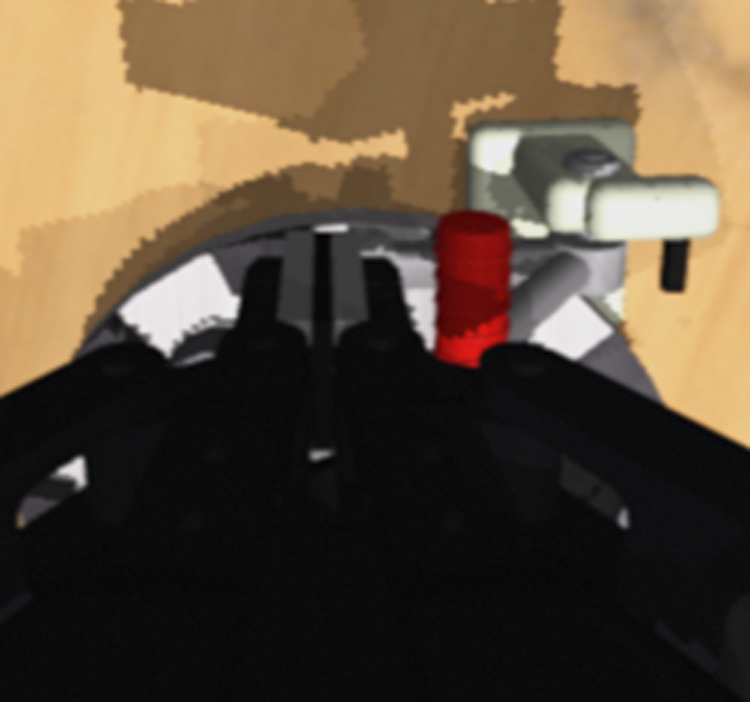

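View pics/s10.png

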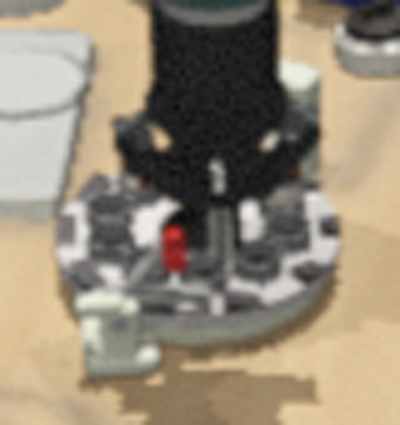

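```bash
python3 -m jog '[{"x":5,"y":0,"z":0,"ax":0,"ay":0,"az":0,"grip":0},{"x":9,"y":0,"z":0,"ax":0,"ay":0,"az":0,"grip":0},{"x":12,"y":0,"z":0,"ax":0,"ay":0,"az":0,"grip":0},{"x":14,"y":0,"z":0,"ax":0,"ay":0,"az":0,"grip":0},{"x":14,"y":0,"z":0,"ax":0,"ay":0,"az":0,"grip":0}]'
python3 - <<'E'
from h import *
goto(2,105,95)
w=get_image("wrist");crop(w,150,400,150,384,3,"w11.png")
E
```

```text
clock: 7.75
eef_pos: [476.0, -81.2, 95.2]
tool_rot: [-1.571, 0.002, 0.25]
force: [-4.7, -1.8, 3.8]
width: -0.1
cur [  2.8 105.1  95.2] rot [-1.571  0.002  0.25 ] F [-4.7 -1.8  3.8] shift [-0.8  0.2 -0.1] turn [ 0.    -0.002 -0.002]
```

View pics/w11.png

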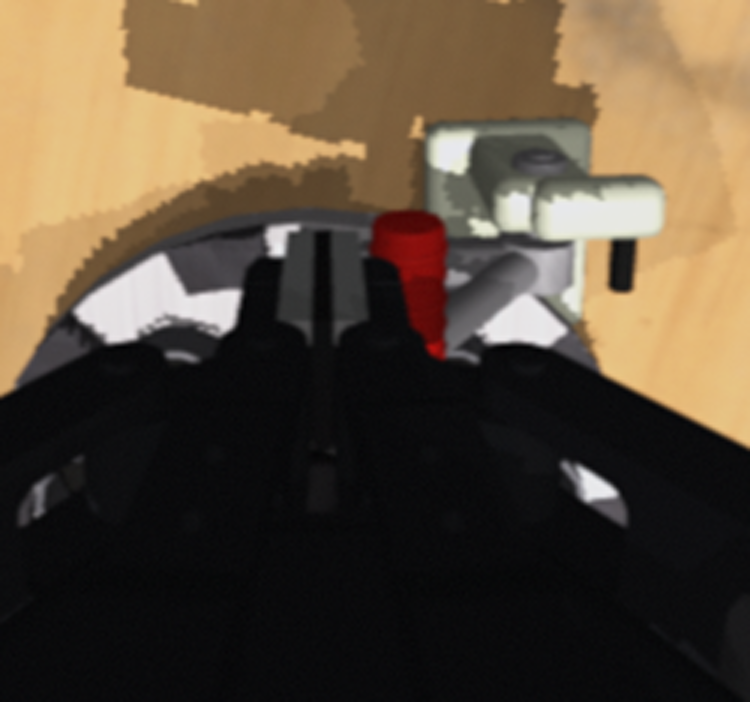

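```bash
python3 -m jog '[{"x":3,"y":-4,"z":0,"ax":0,"ay":0,"az":0,"grip":0},{"x":7,"y":-7,"z":0,"ax":0,"ay":0,"az":0,"grip":0},{"x":12,"y":-9,"z":0,"ax":0,"ay":0,"az":0,"grip":0},{"x":16,"y":-11,"z":0,"ax":0,"ay":0,"az":0,"grip":0}]'
python3 - <<'E'
from h import *
goto(20,105,106)
w=get_image("wrist");crop(w,150,400,150,384,3,"w12.png")
E
```

```text
clock: 8.2
eef_pos: [491.2, -76.9, 106.9]
tool_rot: [-1.57, 0.002, 0.251]
force: [-8.7, -0.6, 13.7]
width: -0.4
cur [ 18.6 105.5 106.9] rot [-1.57   0.002  0.251] F [-8.7 -0.6 13.7] shift [ 1.4  0.9 -0.5] turn [-0.001 -0.001 -0.002]
```

View pics/w12.png

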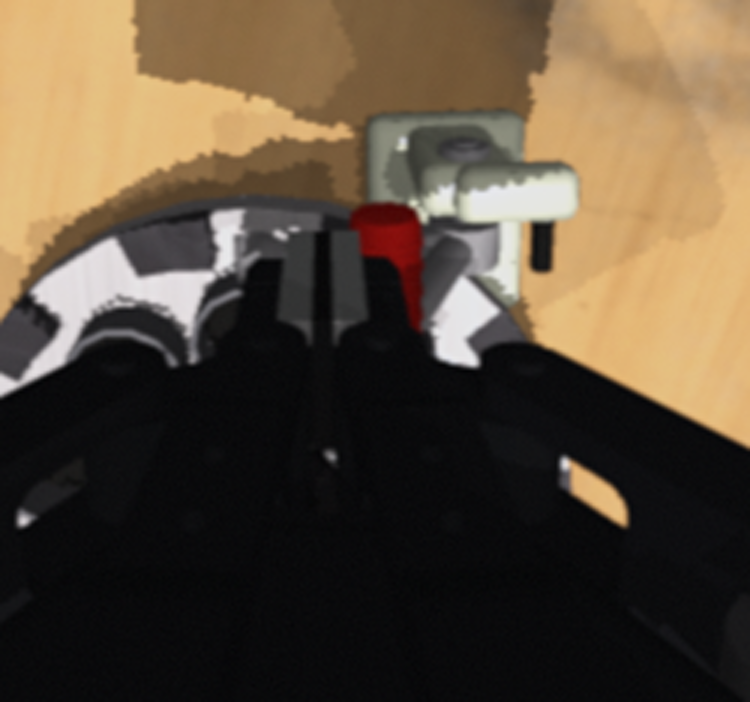

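```bash
python3 -m jog '[{"x":4,"y":0,"z":0,"ax":0,"ay":0,"az":0,"grip":0},{"x":8,"y":0,"z":0,"ax":0,"ay":0,"az":0,"grip":0},{"x":12,"y":0,"z":0,"ax":0,"ay":0,"az":0,"grip":0}]'
python3 - <<'E'
from h import *
goto(20,105,106)
w=get_image("wrist");crop(w,150,400,150,384,3,"w13.png")
E
```

```text
clock: 8.55
eef_pos: [499.6, -74.9, 108.7]
tool_rot: [-1.567, 0.006, 0.249]
force: [-1.6, -0.8, -0.1]
width: -0.0
cur [ 27.2 105.3 108.7] rot [-1.567  0.006  0.249] F [-1.6 -0.8 -0.1] shift [-7.2  2.7 -0.3] turn [-0.004 -0.004 -0.006]
```

View pics/w13.png

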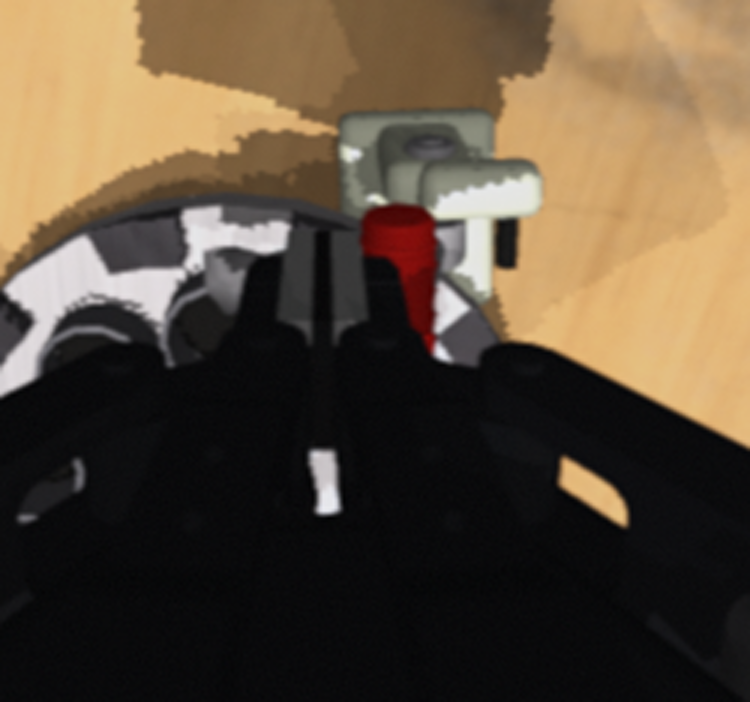

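```bash
python3 -m jog '[{"x":5,"y":0,"z":0,"ax":0,"ay":0,"az":0,"grip":0},{"x":10,"y":0,"z":0,"ax":0,"ay":0,"az":0,"grip":0},{"x":15,"y":0,"z":0,"ax":0,"ay":0,"az":0,"grip":0},{"x":20,"y":0,"z":0,"ax":0,"ay":0,"az":0,"grip":0},{"x":22,"y":0,"z":0,"ax":0,"ay":0,"az":0,"grip":0}]'
python3 - <<'E'
from h import *
goto(20,105,106)
w=get_image("wrist");crop(w,150,400,150,384,3,"w14.png")
E
```

```text
clock: 9.1
eef_pos: [528.1, -67.7, 106.9]
tool_rot: [-1.572, -0.004, 0.252]
force: [0.7, 0.1, 0.2]
width: -0.4
cur [ 56.6 105.2 106.9] rot [-1.572 -0.004  0.252] F [0.7 0.1 0.2] shift [-36.6   0.7  -0.2] turn [0.002 0.    0.004]
```

View pics/w14.png

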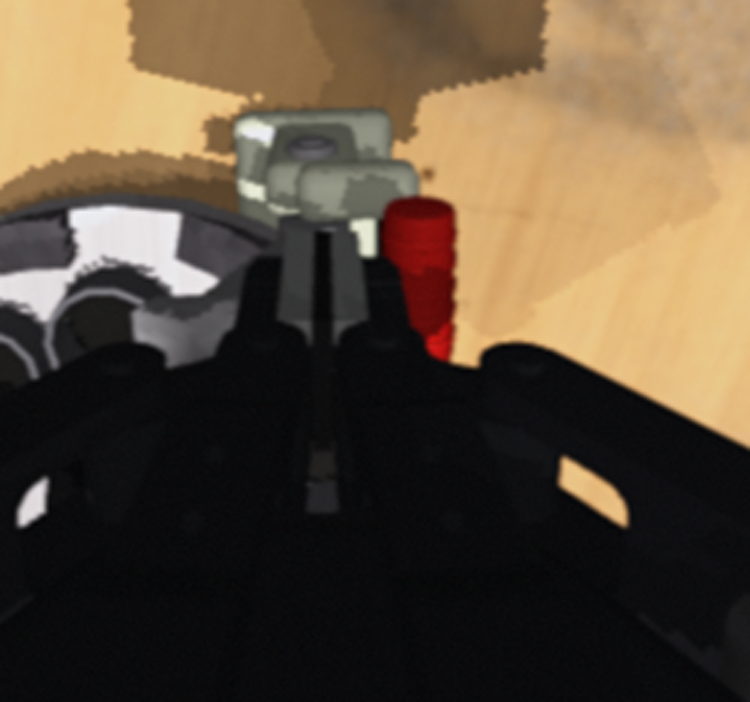

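```bash
python3 -m jog '[{"x":-6,"y":-30,"z":0,"ax":0,"ay":0,"az":0,"grip":0},{"x":-10,"y":-75,"z":0,"ax":0,"ay":0,"az":0,"grip":0},{"x":-40,"y":-90,"z":20,"ax":0,"ay":0,"az":0,"grip":0},{"x":-80,"y":-90,"z":40,"ax":0,"ay":0,"az":0,"grip":0},{"x":-100,"y":-90,"z":50,"ax":0,"ay":0,"az":0,"grip":0}]'
python3 - <<'E'
from h import *
goto(20,105,106)
w=get_image("wrist");crop(w,100,512,100,384,1.8,"w15.png")
t=get_image("top");crop(t,222,332,130,215,7,"t15.png");
s=get_image("side");crop(s,205,285,150,235,6,"s15.png")
E
```

```text
clock: 9.65
eef_pos: [412.8, -43.8, 196.2]
tool_rot: [-1.569, 0.001, 0.251]
force: [0.5, 0.8, -0.6]
width: -0.3
cur [-49.1 157.1 196.2] rot [-1.569e+00  1.000e-03  2.510e-01] F [ 0.5  0.8 -0.6] shift [ 69.3  90.  -52.2] turn [-0.002 -0.001 -0.001]
```

View pics/t15.png

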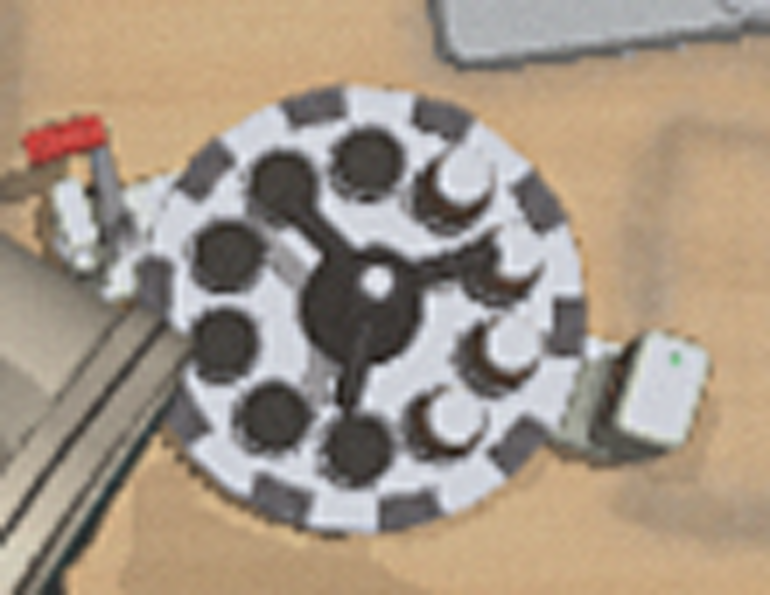

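View pics/s15.png

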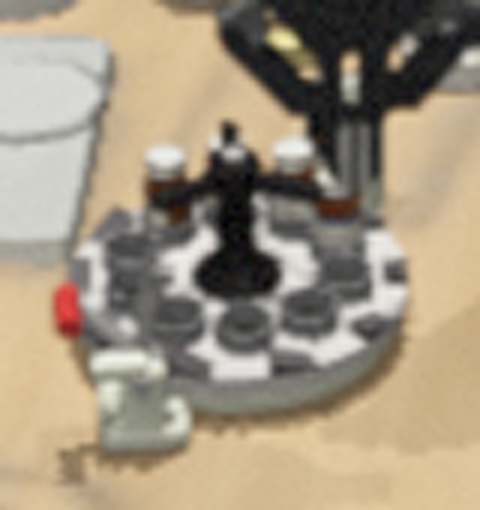

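View pics/w15.png

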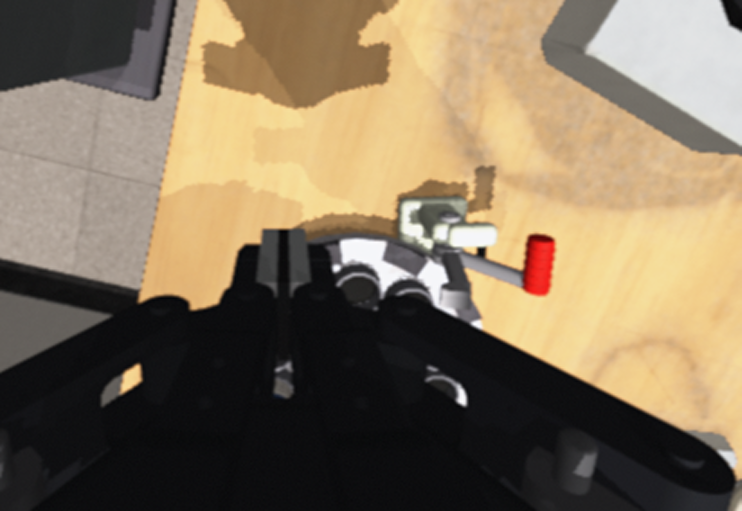

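```bash
python3 - <<'E'
from h import *
t=get_image("top"); pts=[]
for a in (45,165,285):
    a=np.radians(a)
    pts+=[np.r_[C+r*np.array([np.cos(a),np.sin(a)]),98] for r in (0,20,35,46,52)]
crop(t,252,307,147,202,12,"t16.png",pts)
k=lambda x,y:onz(t,252+x/12-.5,147+y/12-.5,98)
E
```

```text
(no output)
```

View pics/t16.png

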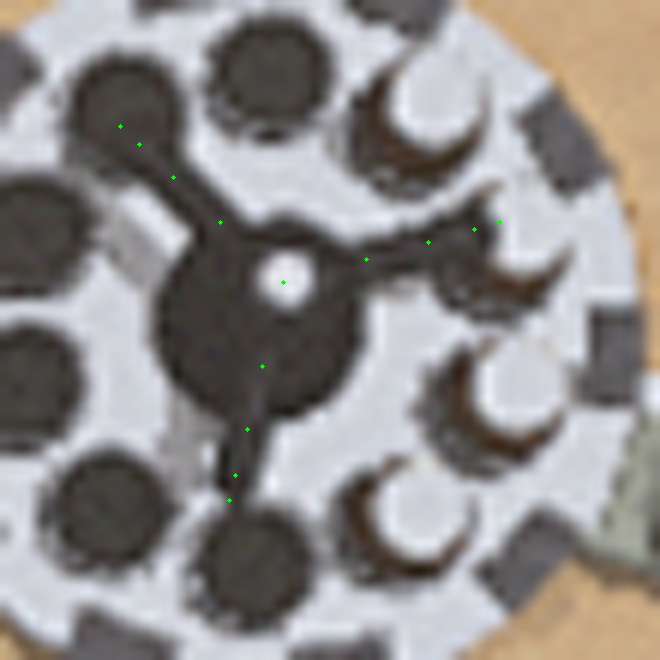

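```bash
python3 -m jog '[{"x":25,"y":0,"z":-30,"ax":0,"ay":0,"az":0,"grip":0},{"x":55,"y":0,"z":-65,"ax":0,"ay":0,"az":0,"grip":0},{"x":80,"y":0,"z":-95,"ax":0,"ay":0,"az":0,"grip":0},{"x":86,"y":20,"z":-102,"ax":0,"ay":0,"az":0,"grip":0},{"x":86,"y":50,"z":-102,"ax":0,"ay":0,"az":0,"grip":0}]'
python3 - <<'E'
from h import *
goto(37,55,98)
w=get_image("wrist");crop(w,100,512,100,384,1.8,"w17.png")
E
```

```text
clock: 10.35
eef_pos: [529.6, -125.3, 146.4]
tool_rot: [-1.576, -0.006, 0.25]
force: [-0.0, 0.9, -0.9]
width: 0.2
cur [ 43.7  49.  146.4] rot [-1.576 -0.006  0.25 ] F [-0.   0.9 -0.9] shift [-7.  48.3  6.3] turn [ 0.006 -0.002  0.006]
```

View pics/w17.png

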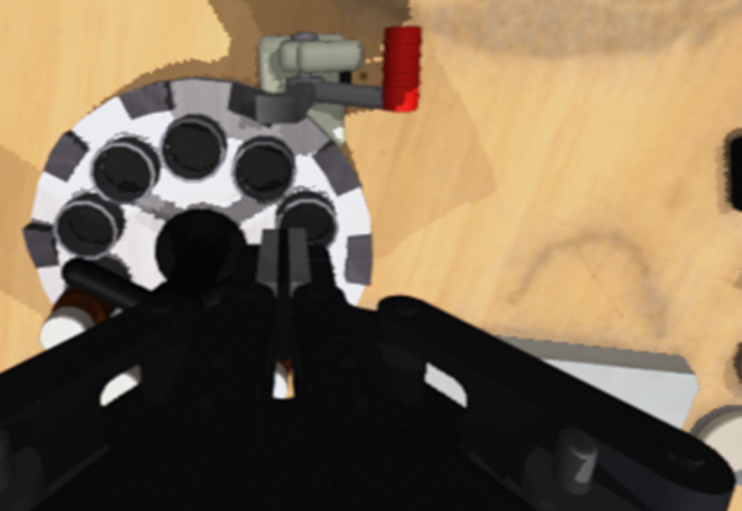

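```bash
python3 -m jog '[{"x":0,"y":0,"z":1,"ax":0,"ay":0,"az":0,"grip":0},{"x":0,"y":15,"z":1,"ax":0,"ay":0,"az":0,"grip":0},{"x":0,"y":35,"z":1,"ax":0,"ay":0,"az":0,"grip":0},{"x":0,"y":46,"z":1,"ax":0,"ay":0,"az":0,"grip":0},{"x":0,"y":48,"z":1,"ax":0,"ay":0,"az":0,"grip":0}]'
python3 -c "
from h import *
goto(37,45,98)"
```

```text
clock: 10.9
eef_pos: [524.9, -121.1, 98.0]
tool_rot: [-1.571, -0.0, 0.251]
force: [-0.0, 0.8, 0.7]
width: 0.1
cur [40.2 54.2 98. ] rot [-1.571 -0.     0.251] F [-0.   0.8  0.7] shift [-3.2  0.  -9.2] turn [ 0.    -0.001  0.   ]
```

```bash
python3 -m jog '[{"x":-3,"y":0,"z":-5,"ax":0,"ay":0,"az":0,"grip":0},{"x":-3,"y":0,"z":-10,"ax":0,"ay":0,"az":0,"grip":0},{"x":-3,"y":0,"z":-15,"ax":0,"ay":0,"az":0,"grip":0},{"x":-3,"y":0,"z":-20,"ax":0,"ay":0,"az":0,"grip":0},{"x":-3,"y":0,"z":-24,"ax":0,"ay":0,"az":0,"grip":0}]'
python3 - <<'E'
from h import *
goto(37,30,98)
w=get_image("wrist");crop(w,100,512,100,384,1.8,"w18.png")
t=get_image("top");crop(t,222,332,130,215,6,"t18.png");
E
```

```text
clock: 11.4
eef_pos: [529.3, -143.6, 98.9]
tool_rot: [-1.569, -0.003, 0.252]
force: [1.8, 4.7, 1.4]
width: -0.2
cur [38.8 31.4 98.9] rot [-1.569 -0.003  0.252] F [1.8 4.7 1.4] shift [-1.8  0.9 -1.4] turn [-0.002  0.     0.003]
```

View pics/w18.png

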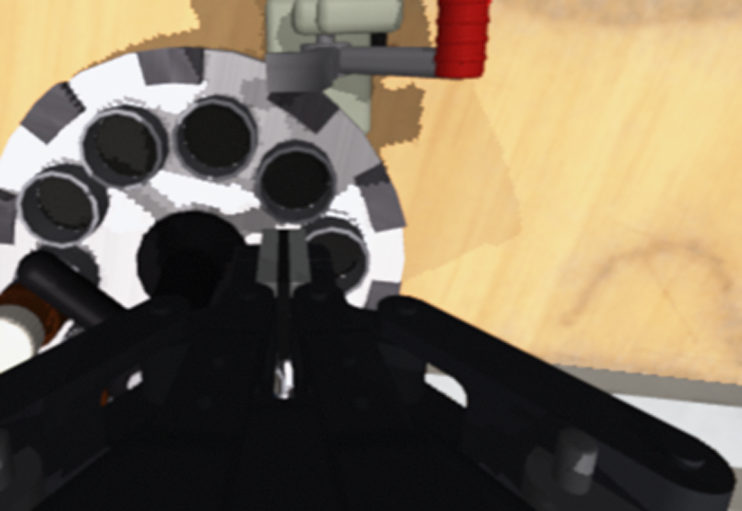

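View pics/t18.png

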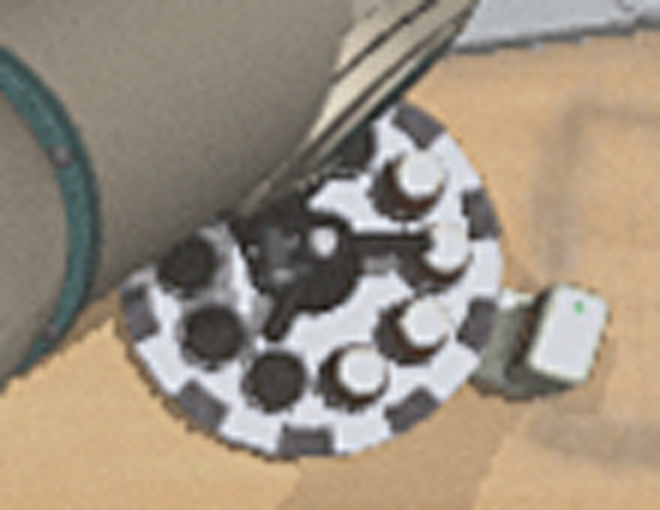

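```bash
cat >> h.py <<'E'
def turn(d,u0,v0,k,L):
    out=[]
    for x,y in L:
        q=onz(d,u0+(x+.5)/k-.5,v0+(y+.5)/k-.5,32); v=w2c(q)[:2]; a=np.degrees(np.arctan2(v[1],v[0]))
        out.append((round(float(np.hypot(*v)),1),round(float((18-a)%36),1)))
    print(out)
E
python3 - <<'E'
from h import *
t=get_image("top");w=get_image("wrist")
turn(t,222,130,6,[(187,262),(212,335),(275,380)])
turn(w,100,100,1.8,[(122,145),(215,137),(295,180),(62,204)])
E
```

```text
[(59.9, 15.0), (59.8, 14.3), (60.4, 13.8)]
[(61.9, 6.3), (57.8, 8.4), (56.8, 11.5), (65.2, 7.0)]
```

```bash
python3 -m jog '[{"x":-1,"y":0,"z":-4,"ax":0,"ay":0,"az":0,"grip":0},{"x":-1,"y":0,"z":-8,"ax":0,"ay":0,"az":0,"grip":0},{"x":-1,"y":0,"z":-11,"ax":0,"ay":0,"az":0,"grip":0},{"x":-1,"y":0,"z":-13,"ax":0,"ay":0,"az":0,"grip":0},{"x":-1,"y":0,"z":-13,"ax":0,"ay":0,"az":0,"grip":0}]'
python3 - <<'E'
from h import *
goto(37,14,98)
t=get_image("top");crop(t,222,332,130,215,6,"t19.png");
E
```

```text
clock: 12.1
eef_pos: [530.4, -158.8, 98.2]
tool_rot: [-1.572, -0.001, 0.25]
force: [0.6, 2.0, -0.1]
width: 0.2
cur [36.1 16.4 98.2] rot [-1.572e+00 -1.000e-03  2.500e-01] F [ 0.6  2.  -0.1] shift [ 0.9  0.2 -2.4] turn [ 0.001 -0.002  0.001]
```

View pics/t19.png

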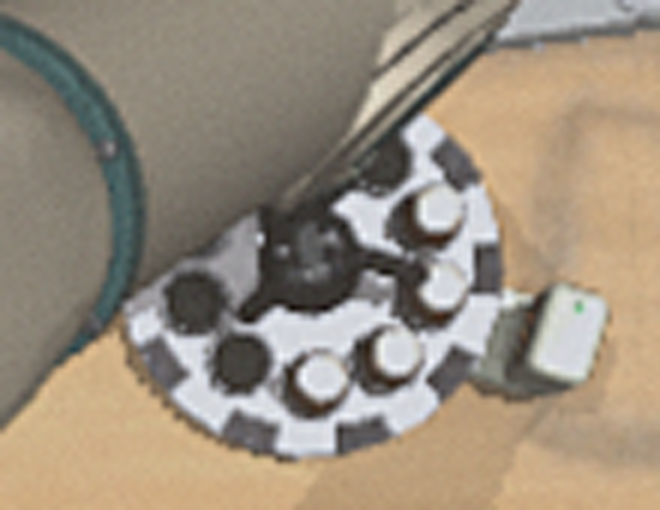

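```bash
python3 - <<'E'
from h import *
t=get_image("top")
turn(t,222,130,6,[(195,302),(241,362),(388,163)])
E
```

```text
[(59.4, 31.7), (59.6, 31.7), (62.4, 35.6)]
```

```bash
python3 -m jog '[{"x":0,"y":0,"z":-1.2,"ax":0,"ay":0,"az":0,"grip":0},{"x":0,"y":0,"z":-2.4,"ax":0,"ay":0,"az":0,"grip":0},{"x":0,"y":0,"z":-2.4,"ax":0,"ay":0,"az":0,"grip":0},{"x":0,"y":0,"z":-2.4,"ax":0,"ay":0,"az":0,"grip":0},{"x":0,"y":0,"z":-2.4,"ax":0,"ay":0,"az":0,"grip":0}]'
python3 - <<'E'
from h import *
goto(37,14,98)
E
python3 -m jog '[{"x":0,"y":0,"z":3,"ax":0,"ay":0,"az":0,"grip":0},{"x":0,"y":0,"z":12,"ax":0,"ay":0,"az":0,"grip":0},{"x":0,"y":-40,"z":20,"ax":0,"ay":0,"az":0,"grip":0},{"x":0,"y":-85,"z":25,"ax":0,"ay":0,"az":0,"grip":0},{"x":-20,"y":-95,"z":50,"ax":0,"ay":0,"az":0,"grip":0}]'
python3 -m jog '[{"x":-40,"y":0,"z":40,"ax":0,"ay":0,"az":0,"grip":0},{"x":-65,"y":0,"z":80,"ax":0,"ay":0,"az":0,"grip":0},{"x":-65,"y":0,"z":100,"ax":0,"ay":0,"az":0,"grip":0},{"x":-65,"y":0,"z":100,"ax":0,"ay":0,"az":0,"grip":0}]'
python3 - <<'E'
from h import *
goto(37,14,98)
t=get_image("top");crop(t,222,332,130,215,6,"t20.png");
E
```

```text
clock: 12.7
eef_pos: [530.6, -160.5, 98.2]
tool_rot: [-1.571, -0.0, 0.251]
force: [-0.4, 4.4, -0.1]
width: -0.3
cur [35.9 14.7 98.2] rot [-1.571 -0.     0.251] F [-0.4  4.4 -0.1] shift [ 1.1  0.2 -0.7] turn [ 0.    -0.001  0.   ]
clock: 13.2
eef_pos: [503.6, -120.2, 197.4]
tool_rot: [-1.58, -0.01, 0.249]
force: [-0.1, 1.4, -0.0]
width: 0.1
clock: 13.6
eef_pos: [408.8, -33.2, 193.0]
tool_rot: [-1.569, 0.001, 0.255]
force: [-0.2, -0.6, 0.7]
width: 0.2
cur [-50.3 168.3 193. ] rot [-1.569e+00  1.000e-03  2.550e-01] F [-0.2 -0.6  0.7] shift [  87.    94.6 -154.7] turn [-0.002  0.003 -0.001]
```

View pics/t20.png

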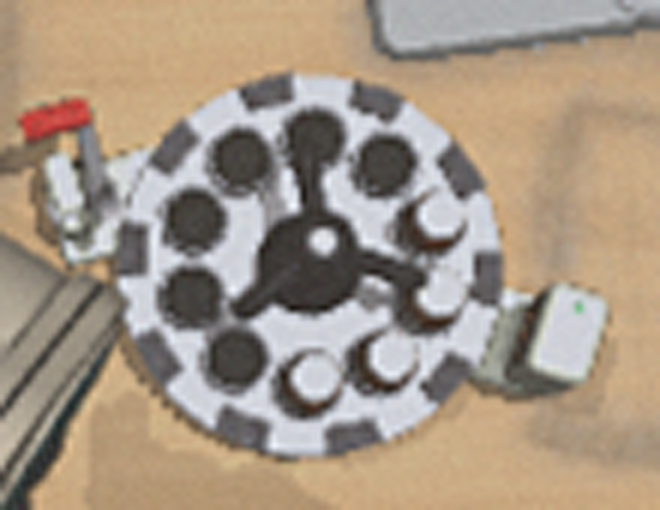

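```bash
python3 - <<'E'
from h import *
t=get_image("top")
turn(t,222,130,6,[(242,158),(386,165),(194,218),(190,296),(235,356)])
turn(t,222,130,7,[(283,185),(368,163),(228,255),(220,345),(272,415),(357,450)])
E
```

```text
[(60.8, 0.5), (61.0, 35.5), (60.3, 0.0), (60.8, 35.1), (59.0, 35.6)]
[(60.5, 0.6), (60.5, 0.3), (59.6, 0.0), (61.5, 35.4), (59.4, 0.5), (60.6, 35.4)]
```

```bash
python3 - <<'E'
from h import *
t=get_image("top");s=get_image("side")
pts=[c2w(120,105,85),c2w(180,105,130),c2w(158,62,160),c2w(158,147,160),c2w(158,105,250)]
print([np.round(p) for p in pts],[np.round(proj(t,p)) for p in pts])
crop(t,60,360,30,230,2.6,"t21.png",pts); crop(s,100,300,80,250,4,"s21.png",pts)
E
```

```text
[array([590., -52.,  85.]), array([648., -37., 130.]), array([637., -84., 160.]), array([616.,  -2., 160.]), array([626., -43., 250.])] [array([227., 139.]), array([221., 115.]), array([238., 115.]), array([207., 124.]), array([221., 110.])]
```

View pics/t21.png

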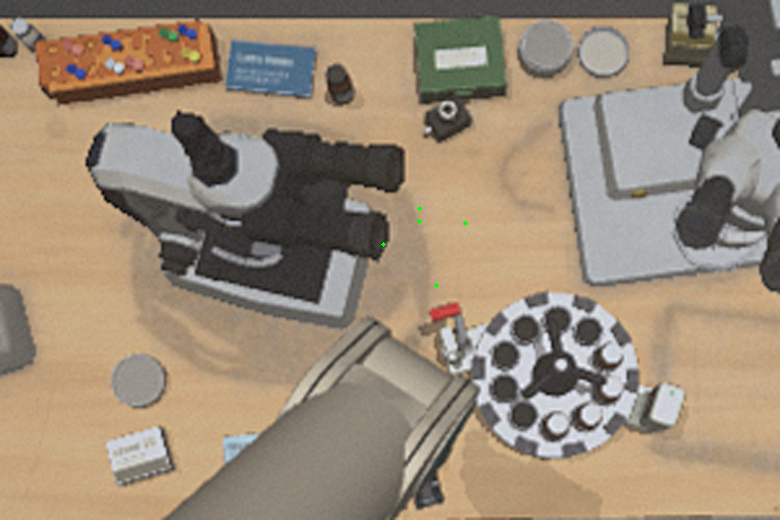

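View pics/s21.png

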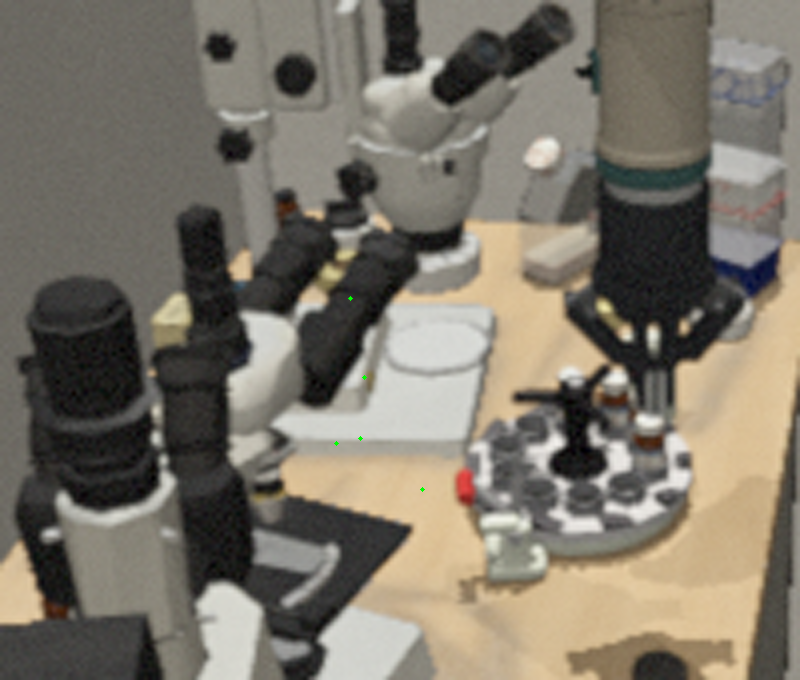

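```bash
python3 - <<'E'
from h import *
t=get_image("top");s=get_image("side")
for a,b in [((60+383/2.6,30+235/2.6),(100+405/4,80+255/4)),((60+395/2.6,30+170/2.6),(100+320/4,80+235/4))]:
    o1,d1=ray(t,*a);o2,d2=ray(s,*b); k=np.linalg.lstsq(np.c_[d1,-d2],o2-o1,rcond=None)[0]; print(o1+d1*k[0],o2+d2*k[1])
E
```

```text
[585.71549868 -14.55404053 302.98576315] [574.23391412 -16.4892517  299.71089373]
[642.43335436 -25.50658932 307.32079177] [636.09995683 -26.73376484 305.09749039]
```

```bash
python3 -m jog '[{"x":20,"y":0,"z":-30,"ax":0.05,"ay":0,"az":0,"grip":0},{"x":45,"y":0,"z":-60,"ax":0.12,"ay":0,"az":0,"grip":0},{"x":70,"y":0,"z":-90,"ax":0.2,"ay":0,"az":0,"grip":0},{"x":90,"y":0,"z":-108,"ax":0.28,"ay":0,"az":0,"grip":0},{"x":90,"y":0,"z":-108,"ax":0.35,"ay":0,"az":0,"grip":0}]'
python3 - <<'E'
from h import *
s=read_state(); print(w2c(s["eef_pos"]),s["tool_rot"],s["qpos"])
t=get_image("top");s=get_image("side")
crop(t,60,360,30,230,2.6,"t22.png"); crop(s,100,300,20,250,3,"s22.png")
E
```

```text
clock: 14.4
eef_pos: [528.2, -123.1, 192.5]
tool_rot: [-1.223, -0.003, 0.247]
force: [-0.0, 1.6, -0.3]
width: 0.3
[ 42.89494481  51.57032743 192.49561723] [-1.22300827 -0.00271854  0.24740709] [ 0.04844378  0.69642935  0.50402512  1.73221106 -0.64204798  1.12951589
  1.11899194]
```

View pics/t22.png

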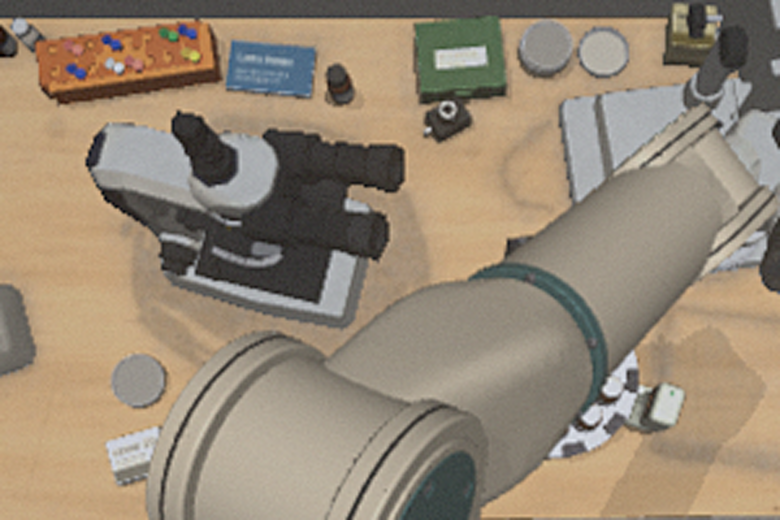

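View pics/s22.png

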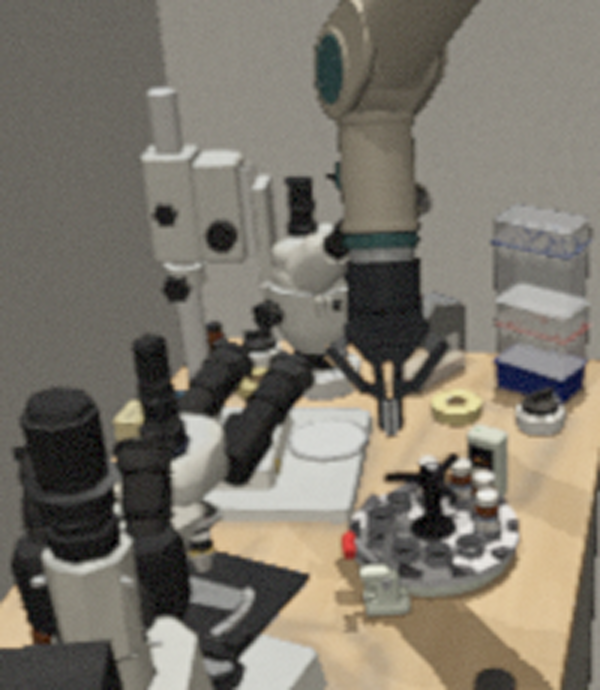

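```bash
python3 - <<'E'
from h import *
t=get_image("top");s=get_image("side")
for a,b in [((358,134),(239,85)),((329,120),(220,94)),((60+735/2.6,30+45/2.6),(201,80))]:
    o1,d1=ray(t,*a);o2,d2=ray(s,*b); k=np.linalg.lstsq(np.c_[d1,-d2],o2-o1,rcond=None)[0]; print(o1+d1*k[0],o2+d2*k[1])
E
```

```text
[ 540.79464803 -342.48179922  348.40710342] [ 535.61092494 -343.23426325  347.43292958]
[ 575.56960101 -283.59922291  335.85619379] [ 584.16414376 -282.12399914  337.8341055 ]
[ 714.34664977 -304.17848345  395.28274804] [ 651.79257568 -313.82918499  368.77743018]
```

```bash
cat >> h.py <<'E'
def goto2(x,y,z,yaw=0.252,tilt=0.35):
    s=read_state(); R0=Ro.from_euler('xyz',s["tool_rot"]); R1=Ro.from_euler('xyz',[-np.pi/2+tilt,0,yaw])
    d=R0.inv().apply(c2w(x,y,z)-s["eef_pos"]); rv=(R0.inv()*R1).as_rotvec()
    print("cur",np.round(w2c(s["eef_pos"]),1),"rot",np.round(s["tool_rot"],3),"F",np.round(s["force"],1),"shift",np.round(d,1),"turn",np.round(rv,3))
E
python3 -m jog '[{"x":12,"y":10,"z":0,"ax":0,"ay":0,"az":0,"grip":80},{"x":24,"y":25,"z":0,"ax":0,"ay":0,"az":0,"grip":80},{"x":36,"y":40,"z":0,"ax":0,"ay":0,"az":0,"grip":80},{"x":46,"y":50,"z":0,"ax":0,"ay":0,"az":0,"grip":80},{"x":46,"y":50,"z":0,"ax":0,"ay":0,"az":0,"grip":80}]'
python3 - <<'E'
from h import *
goto2(88,108,82)
w=get_image("wrist");cv2.imwrite("pics/w23.png",w["color"][:,:,::-1])
s=get_image("side");crop(s,100,300,20,250,3,"s23.png")
E
```

```text
clock: 15.1
eef_pos: [565.9, -87.5, 144.1]
tool_rot: [-1.219, 0.001, 0.255]
force: [0.2, 0.4, -0.1]
width: 71.9
cur [ 88.3  76.6 144.1] rot [-1.219e+00  1.000e-03  2.550e-01] F [ 0.2  0.4 -0.1] shift [-0.1 69.2  8.1] turn [-0.002  0.002 -0.002]
```

View pics/w23.png

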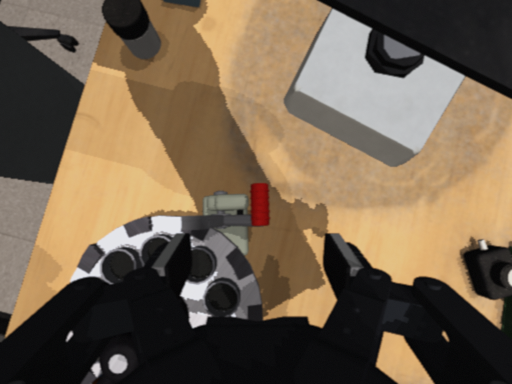

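View pics/s23.png

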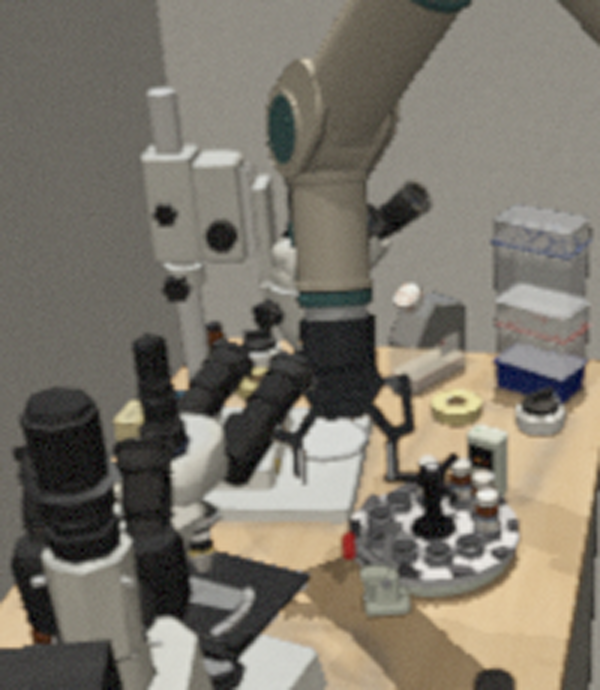

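```bash
python3 -m jog '[{"x":0,"y":10,"z":2,"ax":0,"ay":0,"az":0,"grip":80},{"x":0,"y":20,"z":4,"ax":0,"ay":0,"az":0,"grip":80},{"x":0,"y":30,"z":6,"ax":0,"ay":0,"az":0,"grip":80},{"x":0,"y":40,"z":8,"ax":0,"ay":0,"az":0,"grip":80},{"x":0,"y":46,"z":8,"ax":0,"ay":0,"az":0,"grip":80}]'
python3 - <<'E'
from h import *
goto2(88,108,82)
w=get_image("wrist");cv2.imwrite("pics/w24.png",w["color"][:,:,::-1])
s=get_image("side");crop(s,100,300,20,250,3,"s24.png")
E
```

```text
clock: 15.7
eef_pos: [559.0, -66.8, 104.8]
tool_rot: [-1.22, 0.001, 0.251]
force: [0.4, 0.1, 0.1]
width: 80.0
cur [ 86.8  98.3 104.8] rot [-1.22e+00  1.00e-03  2.51e-01] F [0.4 0.1 0.1] shift [ 1.2 24.7  1.3] turn [-0.001 -0.001 -0.   ]
```

View pics/w24.png

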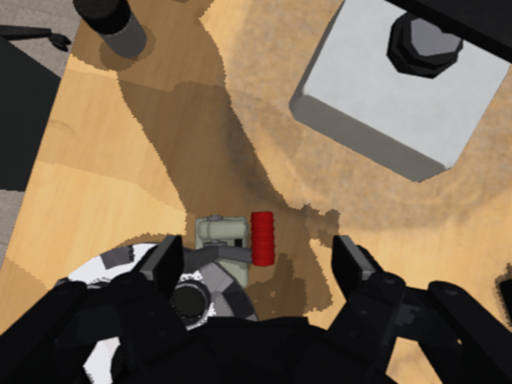

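View pics/s24.png

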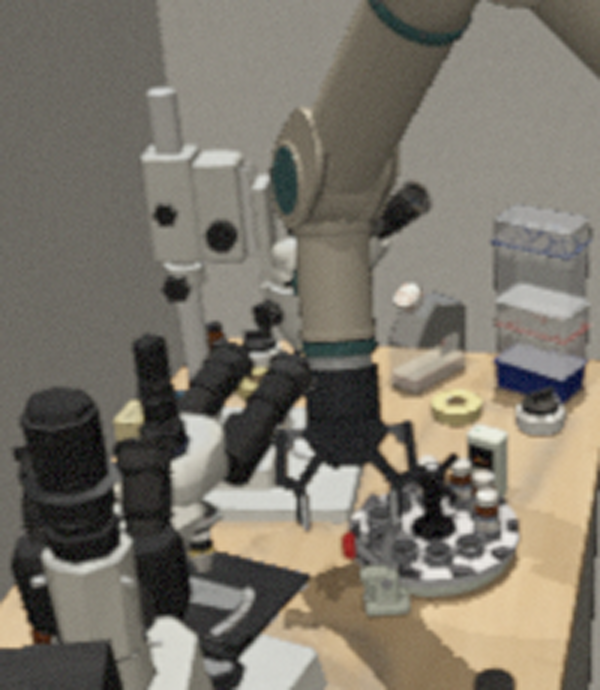

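```bash
python3 -m jog '[{"x":0,"y":4,"z":10,"ax":0,"ay":0,"az":0,"grip":80},{"x":1,"y":7,"z":19,"ax":0,"ay":0,"az":0,"grip":80},{"x":1,"y":14,"z":16,"ax":0,"ay":0,"az":0,"grip":80},{"x":1,"y":21,"z":13,"ax":0,"ay":0,"az":0,"grip":80},{"x":1,"y":27,"z":11,"ax":0,"ay":0,"az":0,"grip":80}]'
python3 - <<'E'
from h import *
goto2(88,118,82)
w=get_image("wrist");cv2.imwrite("pics/w25.png",w["color"][:,:,::-1])
s=get_image("side");crop(s,170,270,120,235,5,"s25.png")
E
```

```text
clock: 16.3
eef_pos: [555.7, -49.1, 83.4]
tool_rot: [-1.222, -0.0, 0.25]
force: [0.4, -0.7, -0.2]
width: 80.0
cur [ 88.  116.3  83.4] rot [-1.222 -0.     0.25 ] F [ 0.4 -0.7 -0.2] shift [-0.1  1.9  1.1] turn [ 0.001 -0.001  0.001]
```

View pics/w25.png

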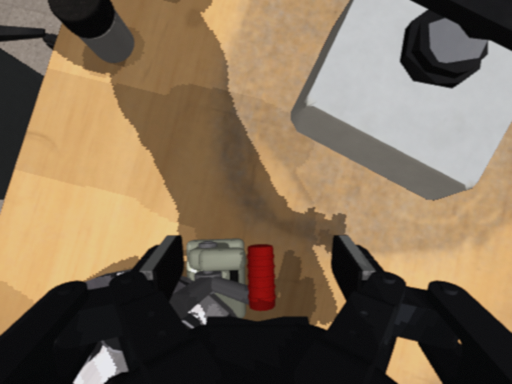

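View pics/s25.png

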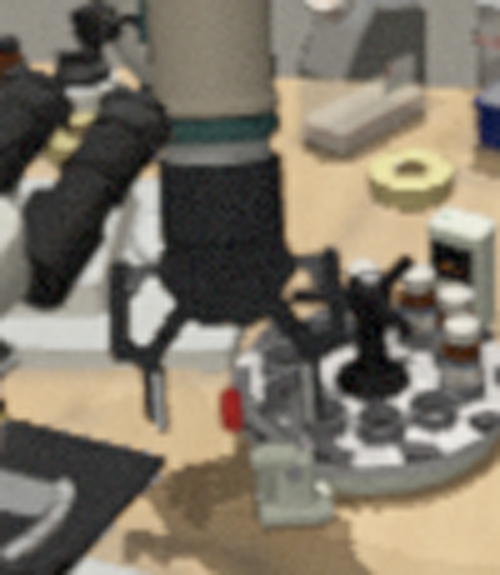

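```bash
python3 -m jog '[{"x":-10,"y":0,"z":0,"ax":0,"ay":0,"az":0,"grip":80},{"x":-20,"y":0,"z":0,"ax":0,"ay":0,"az":0,"grip":80},{"x":-27,"y":0,"z":0,"ax":0,"ay":0,"az":0,"grip":80},{"x":-31,"y":0,"z":0,"ax":0,"ay":0,"az":0,"grip":80},{"x":-31,"y":0,"z":0,"ax":0,"ay":0,"az":0,"grip":80}]'
python3 - <<'E'
from h import *
goto2(55,118,82)
w=get_image("wrist");cv2.imwrite("pics/w26.png",w["color"][:,:,::-1])
E
```

```text
clock: 16.9
eef_pos: [525.6, -56.8, 84.6]
tool_rot: [-1.222, -0.001, 0.25]
force: [0.7, 0.3, 0.2]
width: 79.9
cur [ 56.9 116.4  84.6] rot [-1.222e+00 -1.000e-03  2.500e-01] F [0.7 0.3 0.2] shift [-1.9  3.   0.7] turn [ 0.001 -0.002  0.002]
```

View pics/w26.png

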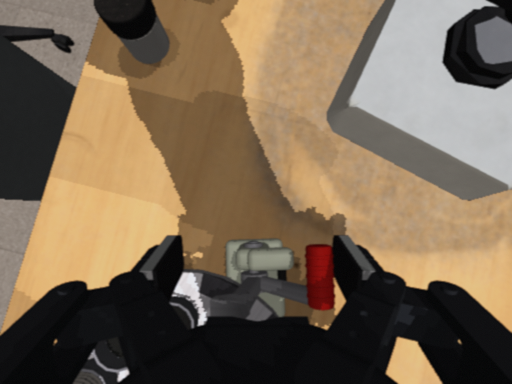

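```bash
python3 -m jog '[{"x":-5,"y":-1,"z":0,"ax":0,"ay":0,"az":0,"grip":80},{"x":-10,"y":-4,"z":1,"ax":0,"ay":0,"az":0,"grip":80},{"x":-15,"y":-7,"z":2,"ax":0,"ay":0,"az":0,"grip":80},{"x":-20,"y":-9,"z":3,"ax":0,"ay":0,"az":0,"grip":80},{"x":-24,"y":-10,"z":3,"ax":0,"ay":0,"az":0,"grip":80}]'
python3 - <<'E'
from h import *
goto2(25,118,95)
w=get_image("wrist");cv2.imwrite("pics/w27.png",w["color"][:,:,::-1])
E
```

```text
clock: 17.45
eef_pos: [502.0, -63.1, 94.9]
tool_rot: [-1.221, -0.0, 0.251]
force: [-0.2, -0.7, -0.0]
width: 79.9
cur [ 32.5 116.1  94.9] rot [-1.221 -0.     0.251] F [-0.2 -0.7 -0. ] shift [-7.5  0.5  1.8] turn [ 0.001 -0.001  0.001]
```

View pics/w27.png

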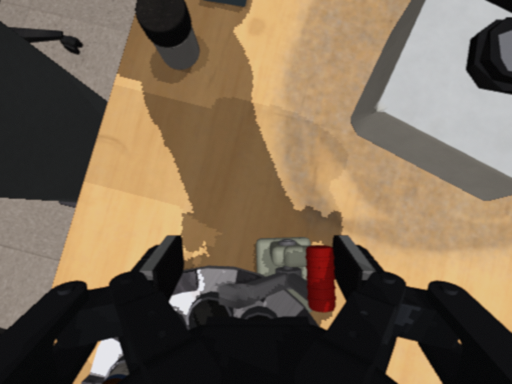

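Bar follows at the far pad (col 320) with almost no force. I'll go on until it topples.

```bash
python3 -m jog '[{"x":-4,"y":0,"z":0,"ax":0,"ay":0,"az":0,"grip":80},{"x":-8,"y":0,"z":0,"ax":0,"ay":0,"az":0,"grip":80},{"x":-12,"y":0,"z":0,"ax":0,"ay":0,"az":0,"grip":80},{"x":-15,"y":0,"z":0,"ax":0,"ay":0,"az":0,"grip":80},{"x":-15,"y":0,"z":0,"ax":0,"ay":0,"az":0,"grip":80}]'
python3 - <<'E'
from h import *
goto2(25,118,95)
w=get_image("wrist");cv2.imwrite("pics/w28.png",w["color"][:,:,::-1])
E
```

```text
clock: 18.0
eef_pos: [487.6, -66.9, 94.5]
tool_rot: [-1.221, 0.0, 0.25]
force: [0.2, -0.8, -0.2]
width: 80.0
cur [ 17.6 116.1  94.5] rot [-1.221  0.     0.25 ] F [ 0.2 -0.8 -0.2] shift [7.4 0.2 2. ] turn [ 0.    -0.002  0.001]
```

View pics/w28.png

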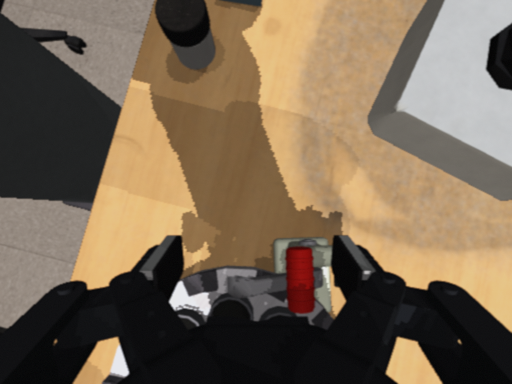

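```bash
python3 -m jog '[{"x":0,"y":0,"z":0,"ax":0,"ay":0,"az":0,"grip":80},{"x":0,"y":0,"z":0,"ax":0,"ay":0,"az":0,"grip":80},{"x":0,"y":0,"z":0,"ax":0,"ay":0,"az":0,"grip":80}]'
python3 - <<'E'
from h import *
goto2(25,118,95)
w=get_image("wrist");cv2.imwrite("pics/w29.png",w["color"][:,:,::-1])
for z in(86,99): print([np.round(proj(w,c2w(x,100,z))) for x in (17.5,35,52.5)])
E
```

```text
clock: 18.35
eef_pos: [488.3, -66.6, 94.5]
tool_rot: [-1.221, -0.001, 0.251]
force: [0.1, 1.1, 0.2]
width: 80.2
cur [ 18.4 116.2  94.5] rot [-1.221e+00 -1.000e-03  2.510e-01] F [0.1 1.1 0.2] shift [6.6 0.2 1.9] turn [ 0.001 -0.001  0.001]
[array([258., 278.]), array([289., 278.]), array([319., 278.])]
[array([258., 284.]), array([291., 284.]), array([325., 284.])]
```

View pics/w29.png

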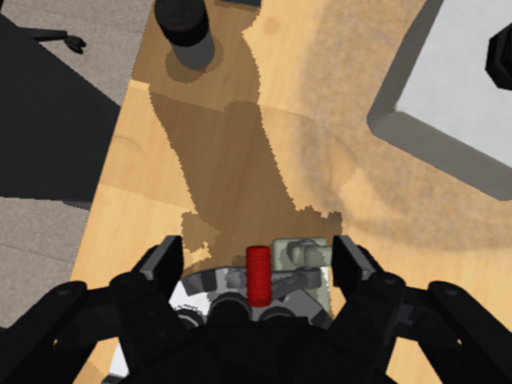

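```bash
python3 -m jog '[{"x":0,"y":-15,"z":5,"ax":0,"ay":0,"az":0,"grip":80},{"x":0,"y":-40,"z":14,"ax":0,"ay":0,"az":0,"grip":80},{"x":0,"y":-75,"z":26,"ax":0,"ay":0,"az":0,"grip":80},{"x":-20,"y":-85,"z":45,"ax":-0.1,"ay":0,"az":0,"grip":80},{"x":-50,"y":-85,"z":70,"ax":-0.2,"ay":0,"az":0,"grip":80}]'
python3 -m jog '[{"x":-15,"y":0,"z":15,"ax":-0.1,"ay":0,"az":0,"grip":80},{"x":-25,"y":0,"z":30,"ax":-0.15,"ay":0,"az":0,"grip":80},{"x":-25,"y":0,"z":40,"ax":-0.15,"ay":0,"az":0,"grip":80},{"x":-25,"y":0,"z":40,"ax":-0.15,"ay":0,"az":0,"grip":80}]'
python3 - <<'E'
from h import *
goto2(25,118,95)
t=get_image("top");crop(t,222,332,130,215,7,"t30.png");
s=get_image("side");crop(s,205,285,150,235,6,"s30.png")
w=get_image("wrist");cv2.imwrite("pics/w30.png",w["color"][:,:,::-1])
E
```

```text
clock: 18.9
eef_pos: [433.2, -45.8, 200.7]
tool_rot: [-1.428, -0.007, 0.247]
force: [0.6, 3.1, 0.4]
width: 80.0
clock: 19.3
eef_pos: [396.1, -9.6, 205.2]
tool_rot: [-1.57, -0.002, 0.254]
force: [0.5, -0.2, 0.8]
width: 79.9
cur [-56.7 194.4 205.2] rot [-1.57  -0.002  0.254] F [ 0.5 -0.2  0.8] shift [ 81.3 110.3 -76.7] turn [0.349 0.002 0.001]
```

View pics/t30.png

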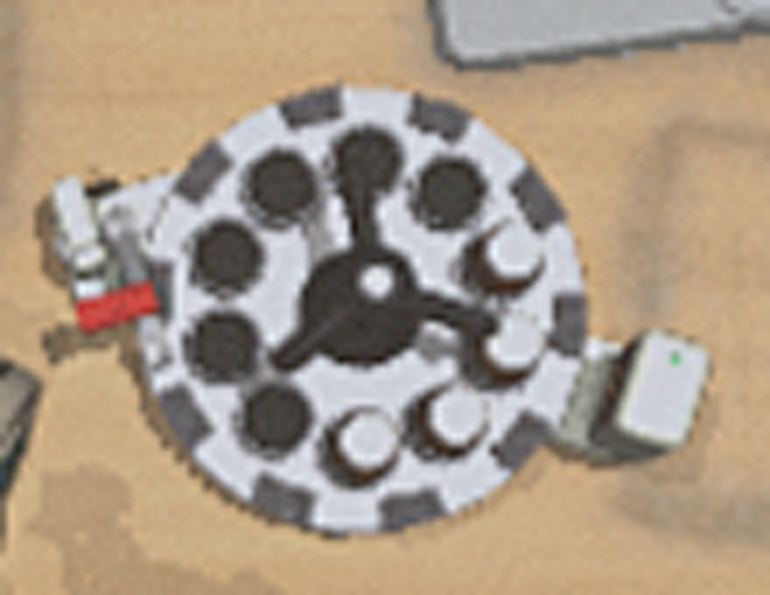

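View pics/s30.png

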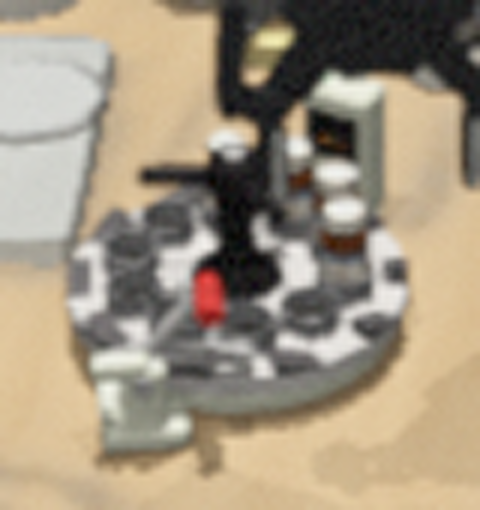

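View pics/w30.png

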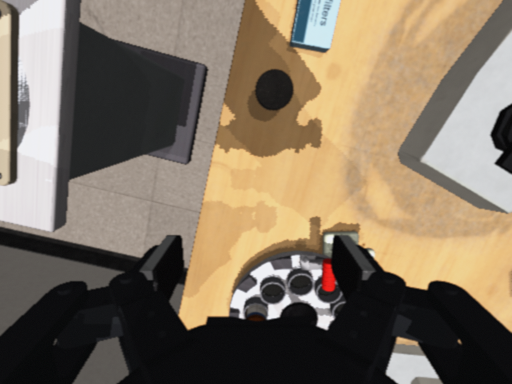

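```bash
python3 - <<'E'
from h import *
t=get_image("top"); s=get_image("side")
for d,b in((t,(222,270,130,215)),(s,(205,285,150,235))):
    u0,u1,v0,v1=b; c=d["color"].astype(int); m=((c[...,0]>130)&(c[...,1]<80)&(c[...,2]<90)); z=m[v0:v1,u0:u1]; v,u=np.nonzero(z); print(u.mean()+u0,v.mean()+v0,len(u))
turn(t,222,130,7,[(282,185),(449,193),(228,255),(222,346),(274,415)])
E
```

```text
238.42222222222222 173.3777777777778 45
239.38235294117646 198.97058823529412 34
[(60.7, 0.3), (60.5, 35.1), (59.6, 0.0), (60.8, 34.8), (58.9, 35.8)]
```

```bash
python3 -c "
from cell import *
print(finish_job())"
```

```text
the job is handed in; nothing more can be done
None
```

The job is handed in at about 19 s of the 72 s. The carousel is back one notch with the pawl down and locked. `finish_job` gives no verdict.

- **Tipping the pawl back:** I pushed the red bar over with the closed fingertips. My first attempts pressed down on the bar: about 75 N showed at the wrist once and about 23 N a second time. I backed off, and following the bar upward as it rose worked with a few newtons.
- **Turning the wheel:** I pushed the first arm of the handle in three steps and measured the turn between them.
- **Dropping the pawl:** I drew the bar back with the inside of one open finger. The tool was tilted to keep clear of the microscope eyepieces.

Last checks, all made just before handing in:

| Check | Result |
|---|---|
| Red bar position | within 0.15 pixel of its start position in the top and side views, so the pawl reads as fully down |
| Wheel turn | about 36 degrees from the socket positions (individual sockets read 34.8 to 36.3) |
| Vials | all four standing upright in their sockets; one stands before the reader |
| Gripper | clear of everything |

- **Not measured:** I did not measure the bench things numerically. I only saw some of them in the later pictures, apparently where they started.
- **Disagreement:** partway through the wheel push the wrist camera read a smaller turn (6 to 11 degrees against about 14). I went by the top view.

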